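# Clamp the recorder in the desk console with its ratchet lever

## Robot

A 7-joint arm with a two-finger parallel gripper is mounted at the origin on the work surface. World frame = base frame: x ahead of the robot, y to its left, z up, the work surface at z = 0. Lengths are in m, angles in rad, forces in N, time in s.
With the tool pointing down it reaches from about 0.4 to 0.85 m from the base axis. Payload 4.5 kg.
Tool frame: the origin (TCP) lies between the finger pads; the fingertips stand 19 mm ahead of it and the grasp point (between the pads) is the TCP (r.nose_length is the distance from the TCP to the fingertips, in m); z points along the fingers, x is the direction in which the jaws open and shut, and the axes are right-handed (so a half turn about z gives the same grasp; the last joint's range is limited). The gripper opens to 88 mm and grips with 3 to 60 N. Pads are 18 mm wide; open, the fingers measure 123 mm over their backs; the gripper's body (75 mm by 187 mm) begins 45 mm behind the grasp point.
Start: joints at [1.22, 0.689, -0.195, 1.565, 0.157, 0.902, -0.215], TCP at [0.235, -0.579, 0.258] pointing down, gripper open.
Joint ranges: [-3.01, 3.01], [-0.46, 2.08], [-1.47, 1.51], [0.13, 2.56], [-1, 4.14], [0.04, 2.09], [-2.66, 2.66]. Speed limits (rad/s): [2.57, 2.57, 3.14, 3.14, 3.14, 3.14, 3.14].

## Interface

Orientations are given as a unit quaternion [x, y, z, w].
In Python, from plant import get_state, vision, r gives the robot as it stands.
- The arm moves only by the tool play_rows, never from a script. Its argument "deltas" is a list that holds one entry, the list of rows, each a list of 7 numbers: the gripper command: -1 is fully open, 1 is shut, values between are in proportion, then the shift along the tool's x, y, z normalised to -1 to 1, where 1 is 300 mm, then the turn, a rotation vector about the tool's x, y, z normalised to -1 to 1, where 1 is pi rad. A call has 1 to 5 rows; each row is the pose to reach, as a shift and turn from the pose measured when the call began, along the tool's axes at that moment, turning the shorter way round; what a row does not reach only later rows make up. A row lasts 1/8 s, in which the tool goes at most 62.5 mm and 10.7 degrees, less where a joint would pass 70% of its speed; a pose out of reach is approached as far as the arm can. A call with a number of a shift or a turn outside -1 to 1 is refused whole. A call with a gripper value outside its range is refused whole. The fingers move at their own pace and stop on an object; "force" is the grip in N (left out, the last holds). Time passes only in rows, so rows that repeat a pose let the fingers close. It gives the time, the measured TCP pose, the force and the opening at its end, in the units of the state.
- get_state(): the state, without advancing time (a new reading comes with each control period).
- vision.snapshot(name): name is "scene" or "top" or "wrist"; returns the picture (400x640x3 uint8, red, green, blue); there is no depth.
- vision.camera_model(name): a dict with "vfov" (degrees; the focal length in pixels is half the picture's height over the tangent of half this angle, whatever the lens; pixels are square), "cx", "cy" (the principal point, pixels), "world_to_cam" (4x4, takes a point from world to camera coordinates). Camera axes: x right, y up, looking along -z (the intrinsics and any distortion apply to the point x, -y, -z); pixel columns grow to the right and rows downward; lengths in m; the calibration is good to about 2 mm. The wrist camera is an equidistant fisheye: a pixel r from the principal point sees the ray r / f radians off the axis. A picture is of the moment at which its call begins: read the wrist's pose just before it. camera_model takes no time and is no camera call; for the wrist camera it gives the pose at the moment of the call.
- r.finish_job(): hands the job in, once; it reports no verdict.
The state is a dict: "clock": time; "q": joint angles; "qd": joint speeds; "joint_torque": joint torques, N m; "tool_pos": TCP position; "eef_rot": TCP orientation; "contact_force": force on the tool from outside, world axes, zero at the start; "moment": the same for the moment, N m; "opening": opening from 0.0 (shut) to 1.0 (fully open).
Only numpy, scipy, OpenCV 4.12 (cv2) and the standard library are available. Lean on these libraries where they do the work, as an engineer would, in place of code of your own. Each camera call takes 0.05 s, during which the arm holds its last target.

## Task

The barn camera recorder inside the sloping desk console is loose. Swing the console's clear door, the one with the blue handle, up until it stands fully open at its stop, then reach in under it and work the red-gripped ratchet lever in short swings (clockwise, seen from above, tightens; the swing back only ratchets) until the recorder's clamp screw is fully tight. Leave the door standing open and let go of the lever; do not disturb the phone, the mug or the stapler.

Things in the scene. Friction and masses are not known exactly. Their poses are not given: they have to be found in the camera images.
- console: White console fixed to the desk, yaw 57 to 92 deg, all sizes in mm: 250 deep (x) x 340 wide (y). Origin under its centre; x to its back, y to its left, z up; front (-x) 78 high, back 188. Its face rises 30 deg from front edge to hinge line. 85 below the face, parallel: a plate with the black recorder (right), a power supply (left), both 34 tall, the clamp lever between. Opening 316 wide.
- door (a joint): Angle of the clear flip-up door, rad: 0 shut on the sloping face, grows as its front edge rises; stop at 1.40. Leaf 222 x 340 x 9 mm, grey frame. Stiff hinge: it stays where left; 8 to 10 N at the handle lifts it. Fully open it leans 40 deg from vertical to the console's front, over the opening: reach in below it square to the plate, tool tilted about 30 deg.
- door_handle (a point): Middle of the door's blue bar handle: round, 10 mm thick, 120 mm long, parallel to the hinge, its axis 51 mm out from the hinge plane (42 from the leaf) and 160 mm from the hinge along the leaf. The bar may turn between the fingers. With the door open the leaf is on the console's front side of the bar: there open the fingers only about 30 mm. Axes as for door_hinge.
- door_hinge (a point): Middle of the door's hinge line, its upper edge (console x=+65, z=188 mm); the door opens about +y. Axes turn with the door: x along the leaf from its front edge to the hinge, y along the hinge (console's y), z out of the outer face. The opening reaches from 12 to 210 mm down the slope from here.
- ratchet_lever (a joint): Lever angle, rad: 0 points straight down the slope to the console's front; positive is clockwise seen from above, to the console's left (+y). Range -0.56 to 0.56, blocked there by recorder and power supply. To positive it drives the screw (about 8 N at the grip); to negative it ratchets back (2 to 4 N), screw still. 24 teeth: up to 0.26 rad free play before one catches. Stays where left.
- lever_grip (a point): On the axis of the lever's upright red grip, 16 mm below its top: round, 20 mm in diameter, axis square to the plate, top 78 mm above the plate, 85 mm from the pivot axis. Above 40 over the plate it stands clear of its neighbours. It may turn between the fingers. Axes turn with the lever: x from grip to pivot, y left when the lever is at 0, z out of the plate.
- lever_pivot (a point): On the clamp screw's axis, at the top of the lever's hub, 34 mm above the plate; 62 mm down the slope from the hinge line, 30 mm left of the console's middle. The lever turns parallel to the plate. Axes as for lever_grip; z is the screw's axis, leaning 30 deg from vertical to the console's front.
- clamp_screw (a joint): How far the clamp screw is tightened, rad: starts at 0.2 to 1.2; fully tight at its hard stop at 4.0, where the lever goes solid on the forward swing. A yellow line on the screw's end, in the middle of the hub, turns with it. Only the lever's forward swings turn it; it does not run back.
- phone: Loose mobile phone lying flat on the desk in front of the console's right half, blue with black screen, 150 x 72 x 9 mm. Origin under its centre. Bystander.
- mug: Loose blue ceramic mug, 80 mm diameter, 95 mm high, standing behind the console or in front of its left half. Origin under its centre. Bystander.
- stapler: Loose red and black stapler, 140 long x 36 x 50 mm high, where the mug is not: in front of the console's left half or behind it. Origin under its centre. Bystander.

How it is judged:
On the way, in this order (a step that is already met when the one before it is completed fails the run):
1. the door is swung up to its stop (joint past 1.28 of 1.40 rad) (value of joint door above 1.28 rad), for 0.2 s.
2. the clamp screw is fully tight (joint past 3.8 of 4.0 rad) (value of joint clamp_screw above 3.8 rad), for 0.2 s.
At the end, for the whole second after the job is handed in: The door stands open (joint above 1.28 rad; its stop is at 1.40), the clamp screw is fully tight (joint above 3.8 rad; its stop is at 4.0), the lever is at rest, and the phone, mug and stapler are within 20 mm of where they began (value of joint door above 1.28 rad and value of joint clamp_screw above 3.8 rad and velocity of joint ratchet_lever between -0.05 and 0.05 rad/s and distance of each of phone, mug, stapler from where it was at the start of the episode below 0.02 m); the robot touches nothing.
It fails at once if the phone, the mug or the stapler is moved by more than 20 mm (distance of any of phone, mug, stapler from where it was at the start of the episode above 0.02 m).
It also fails if it takes over 72 s, if anything falls off the work surface, if the arm or the gripper's body presses on something with over 40 N, if the wrist force passes 120 N, or if a joint passes its speed limit or range.

## Working session

There is one attempt and no reset: what is moved stays moved. The work goes in short steps, Python scripts to look and compute and a tool call to move; the robot and the scene stay as the last step left them, time stands still between calls to the robot, and variables do not carry over. Pictures are saved under pics/ and viewed, and the job is handed in when it is done.

Besides the shell and the picture viewer there is one more tool, called after "Request:" as name(argument=value, ...) on one line, values as JSON. play_rows: Moves the arm, as the interface text tells. Scaled input: -1 to 1 covers 300 mm each way for a shift and pi rad each way for a turn. Its arguments: {"type":"object","properties":{"deltas":{"type":"array"},"force":{"type":"number"}},"required":["deltas"]}

```bash
ls; mkdir -p pics
python3 - <<'E'
from plant import get_state, vision, r
import cv2
s=get_state(); print(s)
for n in ["scene","top","wrist"]:
    im=vision.snapshot(n); cv2.imwrite(f"pics/{n}0.png",im[:,:,::-1]); m=vision.camera_model(n); print(n,m)
E
```

```text
pics
{'clock': 0.0, 'q': array([ 1.21977184,  0.68997216, -0.19453842,  1.56635966,  0.15731005,
        0.90250182, -0.21507289]), 'qd': array([ 0.00018397,  0.00130703, -0.00119356,  0.00151666, -0.00073338,
       -0.00012395, -0.00158512]), 'joint_torque': array([ 9.78936223e-04, -5.27567053e+01, -1.26675099e+00, -1.53430206e+01,
       -5.27120847e-02,  6.62941879e-03,  2.01671919e-04]), 'tool_pos': array([ 0.23436012, -0.57874111,  0.25691384]), 'eef_rot': array([ 8.29314083e-01, -5.58781979e-01, -7.99736805e-04, -4.61174693e-04]), 'contact_force': array([ 1.01463538, -0.57893685,  0.20834425]), 'moment': array([-0.00170536,  0.0065579 , -0.00773638]), 'opening': 0.9965469216073947}
scene {'vfov': 48.58794903634165, 'cx': 321.62013031275643, 'cy': 209.22268859269758, 'world_to_cam': array([[-0.48512691,  0.87440256,  0.00848758,  0.24144868],
       [-0.74941562, -0.42074526,  0.51122368,  0.38475533],
       [ 0.45058641,  0.24164764,  0.85940579, -1.5044336 ],
       [ 0.        ,  0.        ,  0.        ,  1.        ]])}
top {'vfov': 43.55685682632382, 'cx': 318.07546070258354, 'cy': 192.059467657816, 'world_to_cam': array([[ 0.00688139, -0.99995419,  0.00665241,  0.04260165],
       [ 0.99694767,  0.00737777,  0.07772329, -0.57515379],
       [-0.07776881,  0.00609726,  0.99695277, -1.28437291],
       [ 0.        ,  0.        ,  0.        ,  1.        ]])}
wrist {'vfov': 65.70646984690485, 'cx': 317.287529372717, 'cy': 201.25447556666367, 'world_to_cam': array([[ 0.37498826, -0.92702801, -0.00169599, -0.62284299],
       [ 0.89216772,  0.36138285, -0.27099665,  0.03615192],
       [ 0.25183439,  0.10010745,  0.9625788 , -0.38909379],
       [ 0.        ,  0.        ,  0.        ,  1.        ]])}
```

View pics/scene0.png

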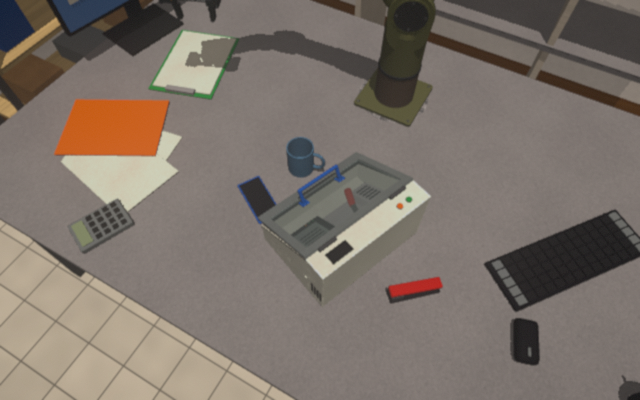

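View pics/top0.png

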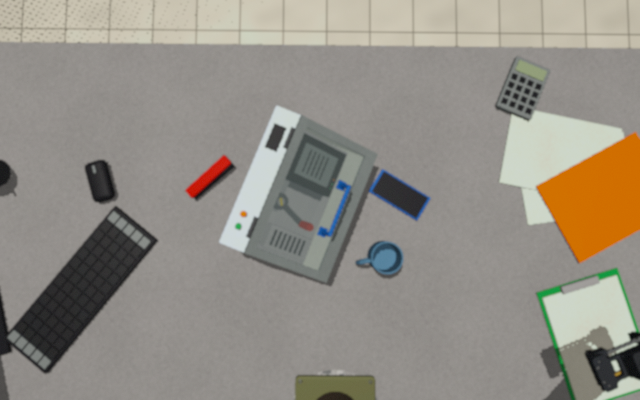

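View pics/wrist0.png

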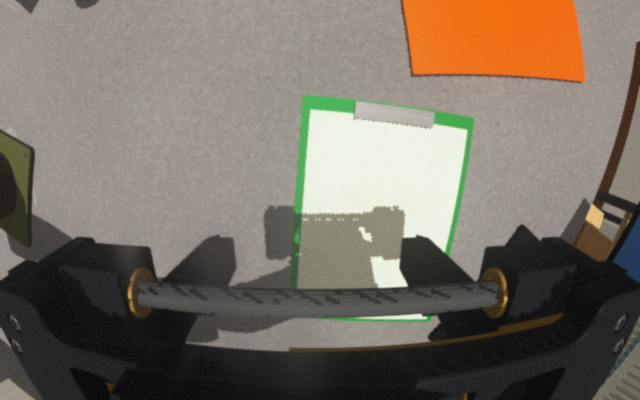

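Run:
```python
import cv2
a=cv2.imread('pics/top0.png')[95:295,175:445]; cv2.imwrite('pics/t0z.png',cv2.resize(a,None,fx=2.96,fy=2.96,interpolation=cv2.INTER_CUBIC))
a=cv2.imread('pics/scene0.png')[130:310,230:450]; cv2.imwrite('pics/s0z.png',cv2.resize(a,None,fx=3.3,fy=3.3,interpolation=cv2.INTER_CUBIC))
```

```text
(no output)
```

View pics/t0z.png

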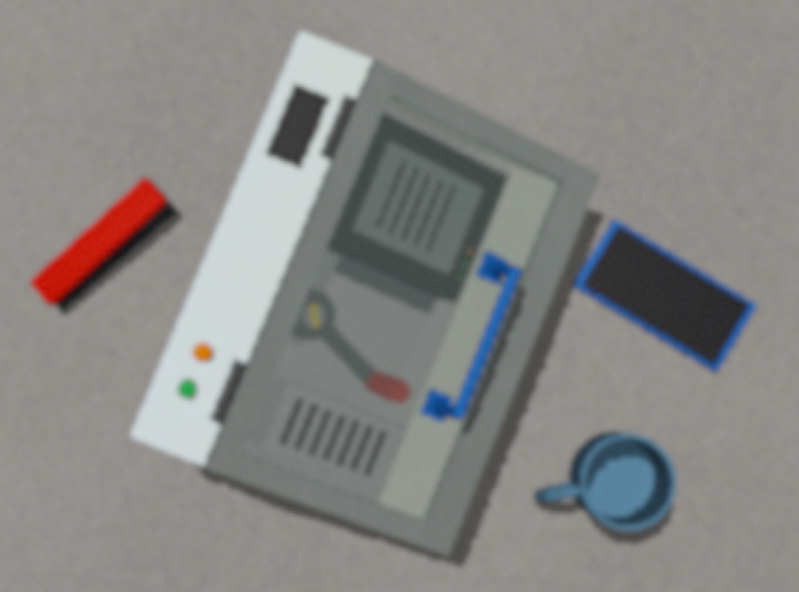

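View pics/s0z.png

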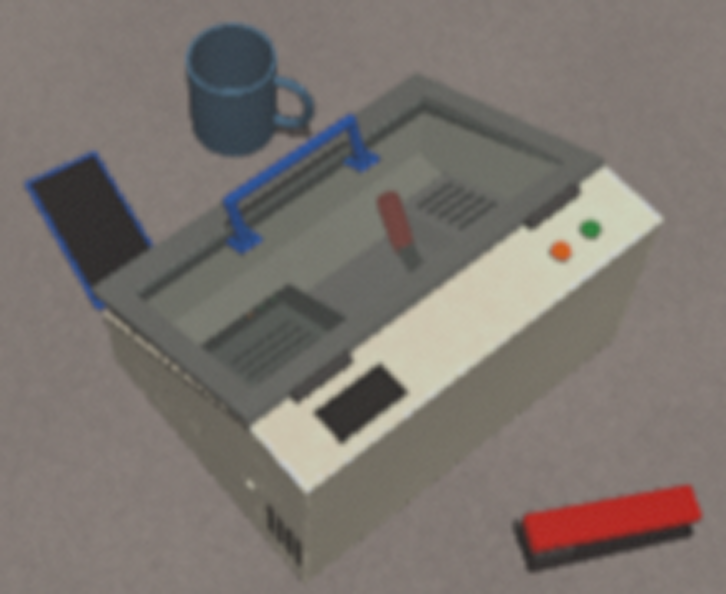

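```bash
cat > h.py <<'E'
import numpy as np, cv2
from plant import get_state, vision, r
from scipy.spatial.transform import Rotation as R
def proj(m,P,H=400):
    T=np.array(m['world_to_cam']);p=np.c_[P,np.ones(len(P))]@T.T
    f=H/2/np.tan(np.radians(m['vfov']/2))
    return np.c_[m['cx']+f*p[:,0]/-p[:,2], m['cy']+f*-p[:,1]/-p[:,2]]
def ray(m,uv,H=400):
    T=np.array(m['world_to_cam']);f=H/2/np.tan(np.radians(m['vfov']/2))
    d=np.array([(uv[0]-m['cx'])/f,-(uv[1]-m['cy'])/f,-1]);Rr=T[:3,:3]
    return -Rr.T@T[:3,3], Rr.T@d/np.linalg.norm(d)
def onz(m,uv,z):
    o,d=ray(m,uv); return o+d*(z-o[2])/d[2]
def C2W(p,P):
    x,y,a=p; c,s=np.cos(a),np.sin(a); P=np.atleast_2d(P)
    return np.c_[x+c*P[:,0]-s*P[:,1], y+s*P[:,0]+c*P[:,1], P[:,2]]
E
python3 - <<'E'
from h import *
from scipy.optimize import least_squares
t=vision.camera_model('top');s=vision.camera_model('scene')
hz=(-.0991,.1522)
P=np.array([[.125,-.17,.188],[.125,.17,.188],[hz[0],-.06,hz[1]],[hz[0],.06,hz[1]]])
zt=lambda u,v:(175+u/2.96,95+v/2.96); zs=lambda u,v:(230+u/3.3,130+v/3.3)
Ut=np.array([zt(300,30),zt(132,437),zt(517,270),zt(458,412)])
Us=np.array([zs(305,492),zs(662,218),zs(232,203),zs(352,122)])
f=lambda p:np.r_[(proj(t,C2W(p,P))-Ut).ravel(),(proj(s,C2W(p,P))-Us).ravel()]
o=least_squares(f,[.6,.02,1.2],loss='soft_l1');print(o.x,np.degrees(o.x[2]));print(f(o.x).reshape(-1,2).round(1))
# triangulated points for an independent check
for a,b in zip(Ut,Us):
    o1,d1=ray(t,a);o2,d2=ray(s,b)
    k=np.linalg.lstsq(np.c_[d1,-d2],o2-o1,rcond=None)[0]
    print((o1+d1*k[0]).round(4),np.linalg.norm(o1+d1*k[0]-o2-d2*k[1]).round(4))
p=o.x
print('handle',C2W(p,[[hz[0],0,hz[1]]]),'hinge',C2W(p,[[.065,0,.188]]))
zt2=lambda u,v:onz(t,zt(u,v),0)
print('mug top c',onz(t,zt(625,483),.095),'mughandle',onz(t,zt(540,495),.05))
print('phone',[onz(t,zt(u,v),.009).round(3) for u,v in((615,224),(752,305),(715,368),(577,285))])
E
```

```text
[0.55749088 0.09159777 1.19386147] 68.40322353188837
[[ 0.1  0.4]
 [-0.5  0.1]
 [-1.7  0.9]
 [-0.8  0.4]
 [-0.5 -0.5]
 [-0.6 -0.5]
 [-1.2  1.9]
 [-1.3  2.2]]
[0.7625 0.1454 0.1877] 0.0015
[0.4457 0.2697 0.1856] 0.0027
[ 0.5781 -0.026   0.1621] 0.007
[0.4663 0.0199 0.1628] 0.005
handle [[ 0.52101492 -0.00054513  0.1522    ]] hinge [[0.58141557 0.15203459 0.188     ]]
mug top c [ 0.4084819 -0.1201604  0.095    ] mughandle [ 0.39546245 -0.05385203  0.05      ]
phone [array([ 0.634, -0.124,  0.009]), array([ 0.562, -0.246,  0.009]), array([ 0.506, -0.213,  0.009]), array([ 0.579, -0.09 ,  0.009])]
```

```bash
cat >> h.py <<'E'
PC=np.array([0.5575,0.0916,1.1939])
def Rc(p): return R.from_euler('z',p[2]).as_matrix()
def Rtool(p,alpha,lever=False,yaw=0):
    s,c=np.sin(alpha),np.cos(alpha)
    M=np.array([[c,0,s],[0,-1,0],[s,0,-c]]).T   # columns x,y,z in console
    if lever: M=M@R.from_euler('z',np.pi/2+yaw).as_matrix()
    return Rc(p)@M
def delta(pos,M,show=True):
    s=get_state(); R0=R.from_quat(s['eef_rot']).as_matrix()
    d=R0.T@(np.array(pos)-s['tool_pos'])/.3
    w=R.from_matrix(R0.T@M).as_rotvec()/np.pi
    if show: print('delta',d.round(4),w.round(4),'| mm',(np.linalg.norm(d)*300).round(1),'deg',(np.linalg.norm(w)*180).round(1))
    return d,w
def door(p,th):
    ph=th-np.pi/6; d=np.array([-np.cos(ph),0,np.sin(ph)]);n=np.array([np.sin(ph),0,np.cos(ph)])
    return C2W(p,np.array([.065,0,.188])+.160*d+.051*n)[0]
E
python3 - <<'E'
from h import *
print(door(PC,0),door(PC,1.4))
print(Rtool(PC,.26),'\n',Rtool(PC,.5,True))
s=get_state();R0=R.from_quat(s['eef_rot']).as_matrix()
T=np.array(vision.camera_model('wrist')['world_to_cam']);c=-T[:3,:3].T@T[:3,3]
print('cam in tool',R0.T@(c-s['tool_pos']),R0.T@-T[2,:3])
h=door(PC,0)
delta((h+np.array([.234,-.579,.258]))/2+[0,0,.06],Rtool(PC,.26))
delta(h+[0,0,.12],Rtool(PC,.26))
E
```

```text
[ 5.21040817e-01 -5.10894306e-04  1.52167296e-01] [0.55816363 0.09327661 0.34358651]
[[ 0.3556667   0.92981138  0.094615  ]
 [ 0.8985604  -0.36803642  0.23903642]
 [ 0.25708055  0.         -0.96638998]] 
 [[ 9.29811377e-01 -3.22982341e-01  1.76446057e-01]
 [-3.68036416e-01 -8.15986250e-01  4.45775320e-01]
 [ 1.06453854e-16 -4.79425539e-01 -8.77582562e-01]]
cam in tool [-0.00121863 -0.0704216  -0.1261713 ] [-4.35974778e-04  2.70899079e-01  9.62607656e-01]
delta [-0.7143 -0.804  -0.0257] [ 0.0979  0.0396 -0.7523] | mm 322.7 deg 136.7
delta [-1.4284 -1.6094 -0.0484] [ 0.0979  0.0396 -0.7523] | mm 645.7 deg 136.7
```

Request:
play_rows(deltas=[[[-0.2, -0.7, -0.8, -0.05, 0.098, 0.04, -0.752], [-0.2, -0.7, -0.8, -0.05, 0.098, 0.04, -0.752], [-0.2, -0.7, -0.8, -0.05, 0.098, 0.04, -0.752], [-0.2, -0.7, -0.8, -0.05, 0.098, 0.04, -0.752], [-0.2, -0.7, -0.8, -0.05, 0.098, 0.04, -0.752]]], force=30)

```text
clock: 0.78
tool_pos: [0.3754, -0.2986, 0.2722]
eef_rot: [0.99, -0.125, 0.053, -0.035]
contact_force: [1.2, -0.1, 0.3]
opening: 0.599
```

Run:
```python
from h import *
delta(door(PC,0)+[0,0,.12],Rtool(PC,.26)); s=get_state(); print(s['q'].round(2),s['tool_pos'],s['opening'])
```

```text
delta [ 0.2187 -1.0782  0.1119] [ 0.0597  0.0237 -0.4549] | mm 331.8 deg 82.7
[ 1.01  0.51 -0.55  2.01  0.25  0.64  0.08] [ 0.37537448 -0.29858416  0.27222001] 0.5992930315516357
```

Request:
play_rows(deltas=[[[-0.2, 0.2, -0.95, 0.05, 0.06, 0.024, -0.455], [-0.2, 0.2, -0.95, 0.05, 0.06, 0.024, -0.455], [-0.2, 0.2, -0.95, 0.05, 0.06, 0.024, -0.455], [-0.2, 0.2, -0.95, 0.05, 0.06, 0.024, -0.455], [-0.2, 0.2, -0.95, 0.05, 0.06, 0.024, -0.455]]])

```text
clock: 1.4
tool_pos: [0.505, -0.0345, 0.2873]
eef_rot: [0.935, 0.335, 0.094, -0.064]
contact_force: [0.2, -0.8, -0.1]
opening: 0.595
```

Run:
```python
from h import *
delta(door(PC,0)+[0,0,.10],Rtool(PC,.26)); s=get_state(); print(s['q'].round(2),s['tool_pos'],s['opening'])
```

```text
delta [ 0.0847 -0.046   0.1419] [ 0.0208  0.0078 -0.1585] | mm 51.5 deg 28.8
[ 0.63  0.56 -0.83  1.96  0.39  0.65  0.3 ] [ 0.50495175 -0.03447717  0.28730475] 0.5952640608171127
```

Request:
play_rows(deltas=[[[-0.2, 0.085, -0.046, 0.142, 0.021, 0.008, -0.158], [-0.2, 0.085, -0.046, 0.142, 0.021, 0.008, -0.158], [-0.2, 0.085, -0.046, 0.142, 0.021, 0.008, -0.158], [-0.2, 0.085, -0.046, 0.142, 0.021, 0.008, -0.158]]])

```text
clock: 1.9
tool_pos: [0.5211, -0.0008, 0.2516]
eef_rot: [0.821, 0.556, 0.107, -0.074]
contact_force: [0.7, 0.3, -0.2]
opening: 0.598
```

```bash
cat >> h.py <<'E'
def fray(m,uv,H=400):
    T=np.array(m['world_to_cam']);f=H/2/np.tan(np.radians(m['vfov']/2))
    x,y=uv[0]-m['cx'],uv[1]-m['cy'];rr=np.hypot(x,y);a=rr/f
    d=np.array([np.sin(a)*x/rr,-np.sin(a)*y/rr,-np.cos(a)]);Rr=T[:3,:3]
    return -Rr.T@T[:3,3], Rr.T@d
def fproj(m,P,H=400):
    T=np.array(m['world_to_cam']);p=np.c_[P,np.ones(len(P))]@T.T;f=H/2/np.tan(np.radians(m['vfov']/2))
    rho=np.hypot(p[:,0],p[:,1]);a=np.arctan2(rho,-p[:,2])
    return np.c_[m['cx']+f*a*p[:,0]/rho,m['cy']-f*a*p[:,1]/rho]
E
python3 - <<'E'
from h import *
m=vision.camera_model('wrist'); im=vision.snapshot('wrist')
s=get_state(); print(s['q'].round(2),s['tool_pos'])
h=door(PC,0);yv=Rc(PC)[:,1]
U=fproj(m,np.array([h-.06*yv,h,h+.06*yv]));print(U)
b=im[:,:,::-1].copy()
cv2.imwrite('pics/w1.png',b)
for u in U: cv2.drawMarker(b,tuple(int(v) for v in u),(0,255,0),0,12)
cv2.imwrite('pics/w1m.png',b)
delta(h,Rtool(PC,.26))
E
```

```text
[ 0.63  0.7  -0.96  1.94  0.55  0.68  0.61] [ 0.52102319 -0.00069105  0.25181945]
[[285.30999006 280.09668241]
 [281.98582992 210.75622328]
 [279.62933585 130.42883196]]
delta [-0.0851  0.0005  0.3211] [-0.0002 -0.0003 -0.0016] | mm 99.7 deg 0.3
```

View pics/w1m.png

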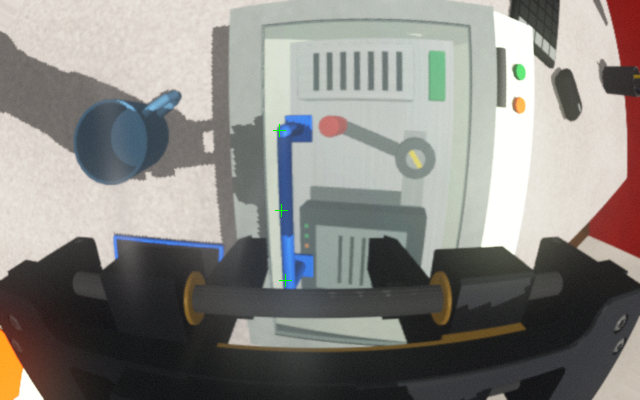

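Request:
play_rows(deltas=[[[-0.2, -0.07, 0, 0.15, 0, 0, 0], [-0.2, -0.073, 0, 0.316, 0, 0, 0], [-0.2, -0.073, 0, 0.316, 0, 0, 0], [-0.2, -0.073, 0, 0.316, 0, 0, 0]]])

```text
clock: 2.45
tool_pos: [0.5228, 0.0028, 0.1561]
eef_rot: [0.821, 0.555, 0.108, -0.073]
contact_force: [-0.0, -0.1, -0.0]
opening: 0.603
```

Run:
```python
from h import *
m=vision.camera_model('wrist'); im=vision.snapshot('wrist')
cv2.imwrite('pics/w2.png',im[:,:,::-1])
delta(door(PC,0),Rtool(PC,.26))
```

```text
delta [-0.0155 -0.0026  0.0107] [ 0.0007 -0.0007 -0.0016] | mm 5.7 deg 0.3
```

View pics/w2.png

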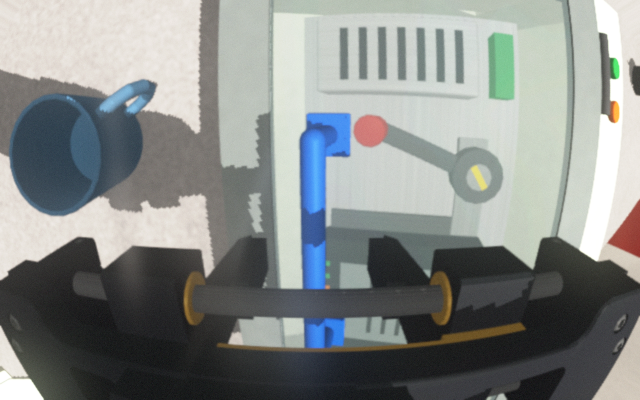

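Request:
play_rows(deltas=[[[1, 0, 0, 0.008, 0, 0, 0], [1, 0, 0, 0.008, 0, 0, 0], [1, 0, 0, 0.008, 0, 0, 0], [1, 0, 0, 0.008, 0, 0, 0]]], force=30)

```text
clock: 3.0
tool_pos: [0.5234, 0.0031, 0.1543]
eef_rot: [0.821, 0.555, 0.109, -0.073]
contact_force: [-0.5, -0.6, 0.1]
opening: 0.171
```

```bash
cat >> h.py <<'E'
def plan(p,ths,a0=.26,a1=-.5,off=np.zeros(3),om=0):
    for th in ths:
        a=a0+(a1-a0)*th/1.4
        print(round(th,2),end=' ');delta(door(p,th)+off,Rtool(p,a))
E
python3 - <<'E'
from h import *
s=get_state();off=s['tool_pos']-door(PC,0);print(off,s['contact_force'],s['opening']*88)
off=Rc(PC).T@off; off[1]=off[1]; print('console off',off)
plan(PC,np.arange(.1,.51,.1),off=Rc(PC)@off)
E
```

```text
[0.0023719  0.00359257 0.00213205] [-0.54710468 -0.57610239  0.06294133] 15.056768861209541
console off [ 0.00421336 -0.00088322  0.00213205]
0.1 delta [ 0.0054  0.0001 -0.0557] [ 0.0007 -0.018  -0.0016] | mm 16.8 deg 3.2
0.2 delta [ 0.0164  0.0002 -0.1106] [ 0.0007 -0.0352 -0.0017] | mm 33.5 deg 6.4
0.3 delta [ 0.0328  0.0002 -0.1641] [ 0.0006 -0.0525 -0.0017] | mm 50.2 deg 9.5
0.4 delta [ 5.440e-02  2.000e-04 -2.157e-01] [ 0.0006 -0.0698 -0.0017] | mm 66.7 deg 12.6
0.5 delta [ 8.110e-02  2.000e-04 -2.648e-01] [ 0.0005 -0.0871 -0.0017] | mm 83.1 deg 15.7
```

Request:
play_rows(deltas=[[[1, 0, 0, 0, 0, 0, 0], [1, 0.005, 0, -0.056, 0, -0.018, -0.0016], [1, 0.016, 0, -0.11, 0, -0.035, -0.0016]]])

```text
clock: 3.38
tool_pos: [0.5218, -0.0007, 0.1868]
eef_rot: [0.825, 0.56, 0.063, -0.042]
contact_force: [5.0, 2.9, -10.5]
opening: 0.069
```

Run:
```python
from h import *
s=get_state();print(s['contact_force'],s['opening']*88,s['clock'])
im=vision.snapshot('scene');cv2.imwrite('pics/s3.png',cv2.resize(im[130:310,230:450,::-1],None,fx=3,fy=3))
off=Rc(PC)@[.0042,-.0009,.0021]
plan(PC,np.arange(.3,.71,.1),off=off)
```

```text
[  5.01210076   2.86120518 -10.45092249] 6.052877298037815 3.375
0.3 delta [ 0.0099  0.0004 -0.051 ] [ 0.0008 -0.016   0.0003] | mm 15.6 deg 2.9
0.4 delta [ 0.0255  0.0006 -0.1047] [ 0.0008 -0.0333  0.0003] | mm 32.3 deg 6.0
0.5 delta [ 0.0464  0.0007 -0.1566] [ 0.0008 -0.0506  0.0003] | mm 49.0 deg 9.1
0.6 delta [ 0.0723  0.0009 -0.2062] [ 0.0008 -0.0679  0.0002] | mm 65.5 deg 12.2
0.7 delta [ 0.1031  0.001  -0.2529] [ 0.0008 -0.0851  0.0002] | mm 81.9 deg 15.3
```

View pics/s3.png

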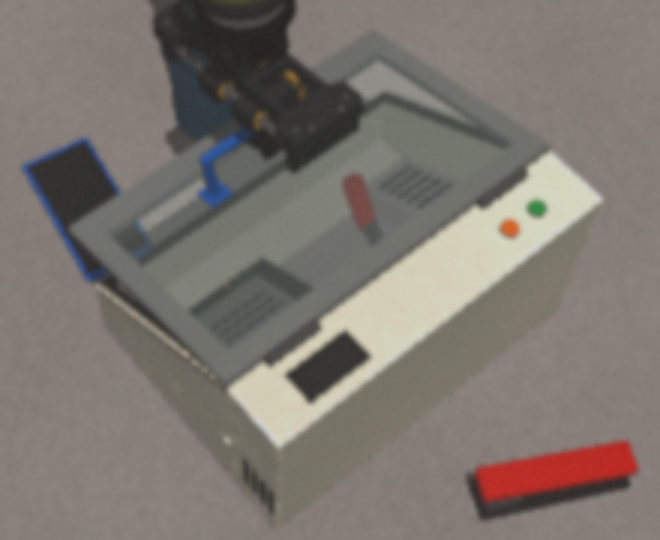

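Request:
play_rows(deltas=[[[1, 0.01, 0, -0.051, 0.0008, -0.016, 0], [1, 0.0255, 0, -0.1047, 0.0008, -0.033, 0], [1, 0.0464, 0, -0.1566, 0.0008, -0.05, 0], [1, 0.0723, 0, -0.206, 0.0008, -0.068, 0], [1, 0.103, 0, -0.253, 0.0008, -0.085, 0]]])

```text
clock: 4.05
tool_pos: [0.53, 0.0202, 0.2672]
eef_rot: [0.825, 0.562, -0.047, 0.032]
contact_force: [8.1, 7.1, -18.1]
opening: 0.067
```

Run:
```python
from h import *
s=get_state();print(s['contact_force'],s['opening']*88,s['q'].round(2))
off=Rc(PC)@[.0042,-.0009,.0021]
plan(PC,np.arange(.8,1.21,.1),off=off)
```

```text
[  8.1163734    7.13072388 -18.09488711] 5.862520843542905 [ 0.25  0.66 -0.73  1.78  0.6   1.02  0.44]
0.8 delta [ 0.013   0.0007 -0.0541] [ 0.     -0.019   0.0009] | mm 16.7 deg 3.4
0.9 delta [ 0.0408  0.0007 -0.1026] [ 0.0001 -0.0363  0.0009] | mm 33.1 deg 6.5
1.0 delta [ 0.0733  0.0008 -0.1481] [ 0.0001 -0.0536  0.0009] | mm 49.6 deg 9.6
1.1 delta [ 0.1103  0.0009 -0.1902] [ 0.0001 -0.0708  0.0009] | mm 65.9 deg 12.8
1.2 delta [ 0.1512  0.001  -0.2283] [ 0.0001 -0.0881  0.0009] | mm 82.2 deg 15.9
```

Run:
```python
from h import *
off=Rc(PC)@[.0082,-.0009,.0001]
plan(PC,np.arange(.8,1.21,.1),off=off)
```

```text
0.8 delta [ 0.027   0.0007 -0.049 ] [ 0.     -0.019   0.0009] | mm 16.8 deg 3.4
0.9 delta [ 0.0548  0.0008 -0.0975] [ 0.0001 -0.0363  0.0009] | mm 33.6 deg 6.5
1.0 delta [ 0.0874  0.0009 -0.143 ] [ 0.0001 -0.0536  0.0009] | mm 50.3 deg 9.6
1.1 delta [ 0.1243  0.001  -0.1851] [ 0.0001 -0.0708  0.0009] | mm 66.9 deg 12.8
1.2 delta [ 0.1652  0.0011 -0.2232] [ 0.0001 -0.0881  0.0009] | mm 83.3 deg 15.9
```

Request:
play_rows(deltas=[[[1, 0.027, 0, -0.049, 0, -0.019, 0], [1, 0.055, 0, -0.0975, 0, -0.036, 0], [1, 0.0874, 0, -0.143, 0, -0.0536, 0], [1, 0.1243, 0, -0.185, 0, -0.071, 0], [1, 0.165, 0, -0.223, 0, -0.088, 0]]])

```text
clock: 4.68
tool_pos: [0.5507, 0.0724, 0.325]
eef_rot: [0.81, 0.553, -0.163, 0.109]
contact_force: [3.4, -0.9, -18.7]
opening: 0.066
```

Run:
```python
from h import *
s=get_state();print(Rc(PC).T@s['contact_force'],s['opening']*88,s['q'].round(2), Rc(PC).T@(s['tool_pos']-door(PC,1.2)))
off=Rc(PC)@[.0082,-.0009,.0001]
plan(PC,np.arange(1.25,1.46,.05),off=off)
```

```text
[  0.41902254  -3.50891943 -18.72999845] 5.83479642716506 [-0.02  0.7  -0.65  1.51  0.61  1.45  0.38] [ 0.00744243 -0.00072607 -0.00288281]
1.25 delta [ 0.0147  0.0006 -0.033 ] [-0.0005 -0.0078  0.0011] | mm 10.8 deg 1.4
1.3 delta [ 0.032   0.0006 -0.055 ] [-0.0005 -0.0165  0.0011] | mm 19.1 deg 3.0
1.35 delta [ 0.0503  0.0006 -0.0761] [-0.0005 -0.0251  0.0012] | mm 27.4 deg 4.5
1.4 delta [ 0.0697  0.0007 -0.0963] [-0.0004 -0.0337  0.0012] | mm 35.7 deg 6.1
1.45 delta [ 0.0901  0.0007 -0.1155] [-0.0004 -0.0424  0.0012] | mm 43.9 deg 7.6
```

Run:
```python
from h import *
off=Rc(PC)@[.0095,-.0009,-.004]
plan(PC,[1.27,1.33,1.38,1.42],off=off)
```

```text
1.27 delta [ 0.0307  0.0006 -0.0309] [-0.0005 -0.0113  0.0011] | mm 13.1 deg 2.0
1.33 delta [ 0.0521  0.0007 -0.0568] [-0.0005 -0.0216  0.0012] | mm 23.1 deg 3.9
1.38 delta [ 0.0711  0.0007 -0.0774] [-0.0005 -0.0303  0.0012] | mm 31.5 deg 5.5
1.42 delta [ 0.087   0.0007 -0.0931] [-0.0004 -0.0372  0.0012] | mm 38.2 deg 6.7
```

Request:
play_rows(deltas=[[[1, 0.031, 0, -0.031, 0, -0.011, 0], [1, 0.052, 0, -0.057, 0, -0.022, 0], [1, 0.071, 0, -0.077, 0, -0.03, 0], [1, 0.087, 0, -0.093, 0, -0.037, 0], [1, 0.087, 0, -0.093, 0, -0.037, 0]]])

```text
clock: 5.3
tool_pos: [0.558, 0.0908, 0.3363]
eef_rot: [0.798, 0.54, -0.227, 0.146]
contact_force: [-16.8, -30.1, -18.2]
opening: 0.069
```

Run:
```python
from h import *
s=get_state();print(Rc(PC).T@s['contact_force'],s['opening']*88,s['q'].round(2), Rc(PC).T@(s['tool_pos']-door(PC,1.4)))
for n in('scene','top'):
    im=vision.snapshot(n);im=im[130:310,230:450] if n=='scene' else im[95:295,175:445]
    cv2.imwrite(f'pics/{n}4.png',cv2.resize(im[:,:,::-1],None,fx=2.9,fy=2.9))
```

```text
[-34.14376367   4.57769518 -18.22841568] 6.104793686159466 [-0.14  0.76 -0.59  1.38  0.63  1.65  0.36] [-0.00236788 -0.00072096 -0.007311  ]
```

View pics/scene4.png

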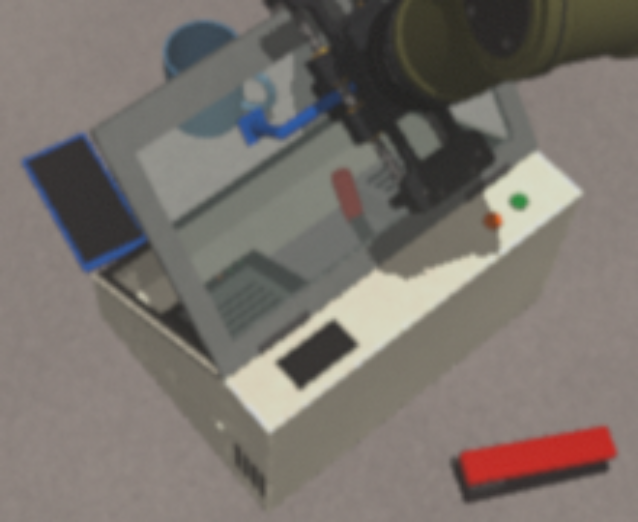

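View pics/top4.png

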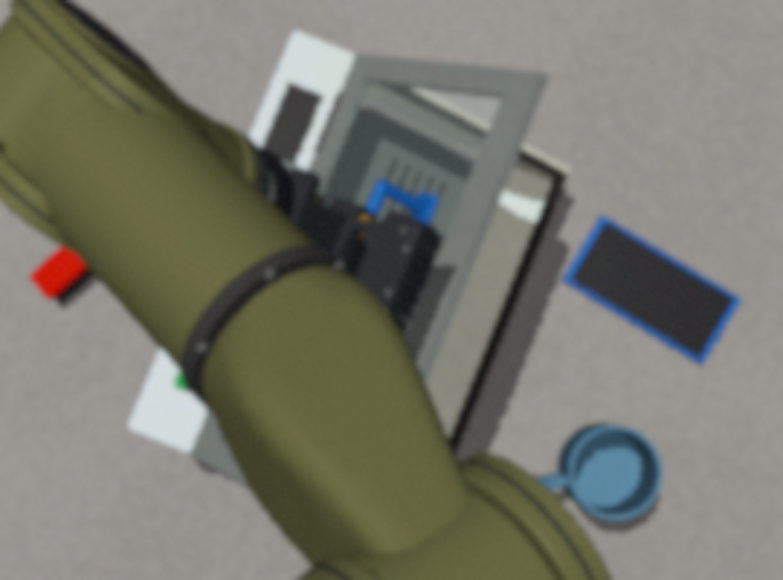

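Request:
play_rows(deltas=[[[1, 0, 0, 0, 0, 0, 0], [0.35, 0, 0, 0, 0, 0, 0], [0.35, 0, 0, 0, 0, 0, 0], [0.35, 0, 0, 0, 0, 0, 0]]])

```text
clock: 5.9
tool_pos: [0.5583, 0.0919, 0.3365]
eef_rot: [0.798, 0.54, -0.225, 0.145]
contact_force: [-0.5, 0.6, 0.6]
opening: 0.322
```

Run:
```python
from h import *
s=get_state();print(Rc(PC).T@s['contact_force'],s['opening']*88, Rc(PC).T@(s['tool_pos']-door(PC,1.4)))
im=vision.snapshot('wrist');cv2.imwrite(f'pics/w5.png',im[:,:,::-1])
```

```text
[0.32023889 0.71639568 0.56422111] 28.374992894209495 [-0.00127631 -0.00060895 -0.00707871]
```

View pics/w5.png

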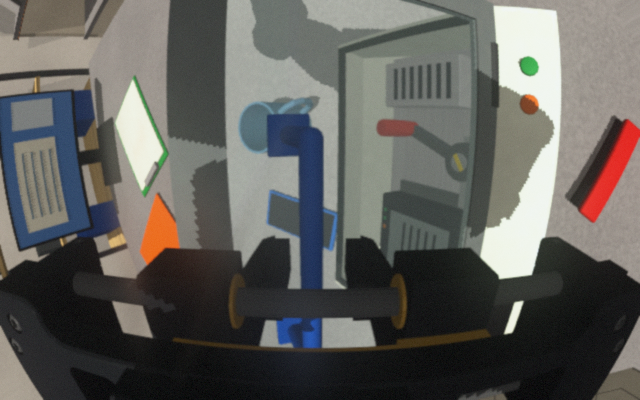

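Request:
play_rows(deltas=[[[0.35, 0, 0, -0.1, 0, 0, 0], [0.35, 0, 0, -0.25, 0, 0, 0], [0.35, 0, 0, -0.42, 0, 0, 0], [0.35, 0, 0, -0.42, 0, 0, 0]]])

```text
clock: 6.45
tool_pos: [0.5843, 0.1549, 0.4469]
eef_rot: [0.798, 0.541, -0.221, 0.145]
contact_force: [-0.4, 0.5, 0.2]
opening: 0.323
```

```bash
cat >> h.py <<'E'
def wc(c,p=PC): return C2W(p,np.array(c))[0]
E
python3 - <<'E'
from h import *
s=get_state();print(Rc(PC).T@s['contact_force'],s['tool_pos'],s['q'].round(2))
for n in('scene','top','wrist'):
    im=vision.snapshot(n);im=im[130:310,230:450] if n=='scene' else im[95:295,175:445] if n=='top' else im
    cv2.imwrite(f'pics/{n}6.png',cv2.resize(im[:,:,::-1],None,fx=1 if n=='wrist' else 2.9,fy=1 if n=='wrist' else 2.9))
delta(wc([-.08,.03,.48]),Rtool(PC,0))
delta(wc([-.23,.03,.47]),Rtool(PC,0,True))
E
```

```text
[0.33742933 0.59259093 0.22038879] [0.58430073 0.15488324 0.4469317 ] [-0.27  0.76 -0.58  1.01  0.62  1.96  0.47]
delta [-0.4761 -0.106   0.1478] [-0.0044  0.1731 -0.001 ] | mm 152.9 deg 31.2
delta [-0.8867 -0.1023  0.435 ] [0.1322 0.139  0.4855] | mm 297.9 deg 94.0
```

View pics/scene6.png

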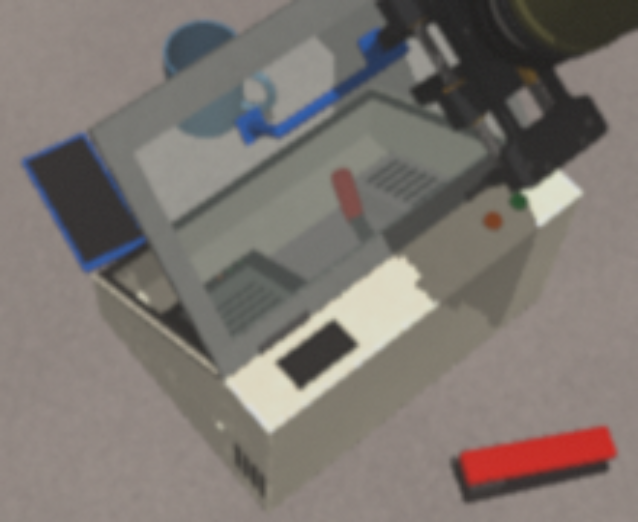

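View pics/wrist6.png

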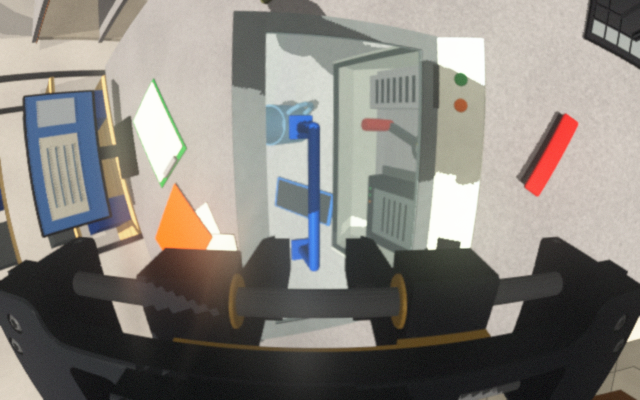

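Request:
play_rows(deltas=[[[0.35, -0.1, -0.02, -0.08, 0, 0.05, 0], [0.35, -0.3, -0.06, 0.05, 0, 0.1, 0], [0.35, -0.476, -0.106, 0.148, -0.004, 0.173, 0], [0.35, -0.887, -0.1, 0.41, 0.132, 0.139, 0.4855], [0.35, -0.887, -0.1, 0.41, 0.132, 0.139, 0.4855]]])

```text
clock: 7.22
tool_pos: [0.4605, -0.0743, 0.4762]
eef_rot: [0.919, 0.393, -0.027, 0.013]
contact_force: [1.1, -0.9, 0.9]
opening: 0.329
```

Run:
```python
from h import *
s=get_state();print(Rc(PC).T@s['contact_force'],s['q'].round(2),Rc(PC).T@(s['tool_pos']-wc([0,0,0])))
delta(wc([-.23,.03,.44]),Rtool(PC,0.0,True))
delta(wc([-.23,.03,.40]),Rtool(PC,0.5236,True))
```

```text
[-0.44324268 -1.33032483  0.92590864] [ 0.51  0.32 -0.68  1.61  0.24  1.34  0.59] [-0.18996505  0.02917155  0.47618733]
delta [-0.1172  0.0472  0.1281] [0.0123 0.0163 0.3772] | mm 54.0 deg 68.0
delta [-0.1092  0.0468  0.2612] [0.1587 0.1147 0.3645] | mm 86.1 deg 74.5
```

Request:
play_rows(deltas=[[[0.35, -0.117, 0.047, 0.1, 0.012, 0.016, 0.377], [0.35, -0.117, 0.047, 0.12, 0.012, 0.016, 0.377], [0.35, -0.11, 0.047, 0.2, 0.159, 0.115, 0.3645], [0.35, -0.11, 0.047, 0.26, 0.159, 0.115, 0.3645], [0.35, -0.11, 0.047, 0.26, 0.159, 0.115, 0.3645]]])

```text
clock: 7.85
tool_pos: [0.4428, -0.1121, 0.3981]
eef_rot: [0.989, -0.014, 0.018, -0.148]
contact_force: [-1.3, 0.6, -0.4]
opening: 0.325
```

Run:
```python
from h import *
s=get_state();print(Rc(PC).T@s['contact_force'],s['q'].round(2),Rc(PC).T@(s['tool_pos']-wc([0,0,0])))
delta(wc([-.23,.03,.36]),Rtool(PC,0.5236,True))
```

```text
[ 0.04476412  1.3928308  -0.36877212] [ 0.73  0.37 -0.56  1.8  -0.12  1.05  0.23] [-0.23156485  0.03167105  0.39814858]
delta [0.0029 0.0345 0.1226] [0.0694 0.0345 0.1048] | mm 38.2 deg 23.5
```

Request:
play_rows(deltas=[[[0.35, 0.003, 0.034, 0.12, 0.069, 0.0345, 0.105], [0.35, 0.003, 0.034, 0.12, 0.069, 0.0345, 0.105], [0.35, 0.003, 0.034, 0.12, 0.069, 0.0345, 0.105], [0.35, 0.003, 0.034, 0.12, 0.069, 0.0345, 0.105]]])

```text
clock: 8.35
tool_pos: [0.4445, -0.1114, 0.3607]
eef_rot: [0.949, -0.181, 0.048, -0.253]
contact_force: [0.8, 0.3, -0.4]
opening: 0.324
```

Run:
```python
from h import *
m=vision.camera_model('wrist');im=vision.snapshot('wrist');b=im[:,:,::-1].copy();cv2.imwrite('pics/w7.png',b)
s=get_state();print(Rc(PC).T@s['contact_force'],s['q'].round(2),Rc(PC).T@(s['tool_pos']-wc([0,0,0])))
np.savez('w7.npz',T=m['world_to_cam'])
d=np.array([-np.sqrt(.75),0,-.5]);n=np.array([-.5,0,np.sqrt(.75)]);H=np.array([.065,0,.188]);y=np.array([0,1,0])
def pt(sl,yy,hp): return H+sl*d+yy*y+(hp-.085)*n   # hp height over plate
pts=[pt(.062,.03,.034),pt(.012,.158,.085),pt(.012,-.158,.085),pt(.21,.158,.085),pt(.21,-.158,.085),[-.125,-.17,.078],[-.125,.17,.078],pt(.147,.03,.078)]
for u in fproj(m,C2W(PC,np.array(pts))): cv2.drawMarker(b,tuple(int(v) for v in u),(0,255,0),0,12)
cv2.imwrite('pics/w7m.png',b)
im=vision.snapshot('scene');cv2.imwrite('pics/s7.png',cv2.resize(im[100:310,230:450,::-1],None,fx=2.7,fy=2.7))
```

```text
[0.1418372  0.0209024  0.31084783] [ 0.87  0.43 -0.58  1.93 -0.39  0.86  0.22] [-0.22972078  0.03001491  0.36111456]
```

View pics/w7m.png

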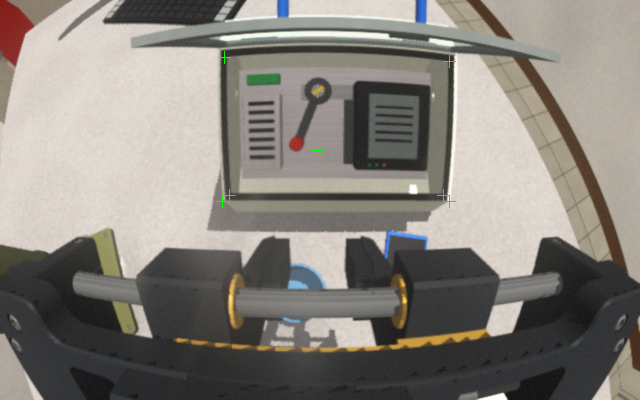

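View pics/s7.png

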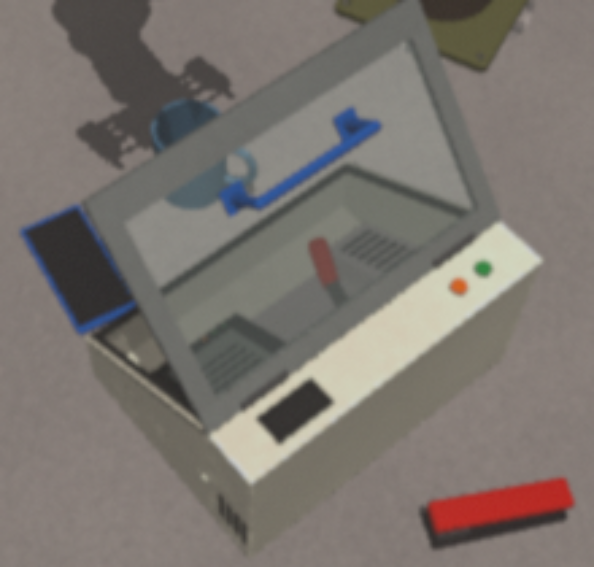

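```bash
cat >> h.py <<'E'
D=np.array([-np.sqrt(.75),0,-.5]);N=np.array([-.5,0,np.sqrt(.75)]);HG=np.array([.065,0,.188]);Y=np.array([0,1.,0])
def pt(sl,yy,hp): return HG+sl*D+yy*Y+(hp-.085)*N
def grip(th,hp=.062): return pt(.062+.085*np.cos(th),.03+.085*np.sin(th),hp)
def plate(m,uv,hp,p=PC):
    o,d=fray(m,uv);o=Rc(p).T@(o-[p[0],p[1],0]);d=Rc(p).T@d
    k=((HG+(hp-.085)*N-o)@N)/(d@N);q=o+k*d-HG
    return q@D,q@Y
E
python3 - <<'E'
from h import *
m=dict(vision.camera_model('wrist'));m['world_to_cam']=np.load('w7.npz')['T']
b=cv2.imread('pics/w7.png');h=cv2.cvtColor(b,cv2.COLOR_BGR2HSV)
k=cv2.inRange(h,(0,120,60),(8,255,255))|cv2.inRange(h,(172,120,60),(180,255,255));k[:,:260]=0;k[:,340:]=0;k[:110]=0;k[165:]=0
ys,xs=np.nonzero(k);print(xs.mean(),ys.mean(),xs.min(),xs.max(),ys.min(),ys.max())
for uv,hp in(((296,145),.078),((xs.mean(),ys.mean()),.07),((317.5,91),.034)):
    sl,y=plate(m,uv,hp);print(hp,sl,y,'th',np.arctan2(y-.03,sl-.062),'r',np.hypot(y-.03,sl-.062))
E
```

```text
296.17218543046357 143.20529801324503 290 302 136 150
0.078 0.13935577530470933 0.06018311821392192 th 0.3720172574866372 r 0.0830357549379077
0.07 0.13755218503463523 0.06046363968585537 th 0.38327332012507886 r 0.0814626663350604
0.034 0.060861525035559895 0.03029818997158418 th 2.8854265106294292 r 0.0011768782875940368
```

Run:
```python
from h import *
M=Rtool(PC,np.pi/6,True)
print(grip(.375),grip(.375,.182))
delta(wc(grip(.375,.182)),M);delta(wc(grip(.375,.063)),M)
```

```text
[-0.04569025  0.06113316  0.09753484] [-0.10569025  0.06113316  0.20145789]
delta [-0.1045 -0.0921  0.6674] [ 0.0006 -0.0002  0.0009] | mm 204.5 deg 0.2
delta [-0.1047 -0.0929  1.0641] [ 0.0006 -0.0002  0.0009] | mm 322.0 deg 0.2
```

Request:
play_rows(deltas=[[[-0.2, -0.05, -0.05, 0.2, 0, 0, 0], [-0.2, -0.1, -0.092, 0.4, 0, 0, 0], [-0.2, -0.105, -0.092, 0.6, 0, 0, 0], [-0.2, -0.105, -0.092, 0.667, 0, 0, 0], [-0.2, -0.105, -0.092, 0.667, 0, 0, 0]]])

```text
clock: 9.07
tool_pos: [0.4617, 0.0177, 0.2012]
eef_rot: [0.95, -0.178, 0.048, -0.254]
contact_force: [0.4, -0.0, 0.3]
opening: 0.6
```

Run:
```python
from h import *
M=Rtool(PC,np.pi/6,True)
m=vision.camera_model('wrist');im=vision.snapshot('wrist');b=im[:,:,::-1].copy()
s=get_state();print(Rc(PC).T@s['contact_force'],s['q'].round(2))
for u in fproj(m,C2W(PC,np.array([grip(.375,.078),pt(.062,.03,.034)]))): cv2.drawMarker(b,tuple(int(v) for v in u),(0,255,0),0,12)
cv2.imwrite('pics/w8m.png',b)
delta(wc(grip(.375,.063)),M)
```

```text
[0.59840551 0.36412285 0.14551723] [ 0.61  0.7  -0.66  2.23 -0.49  0.2   0.2 ]
delta [2.000e-04 3.000e-03 3.965e-01] [0.0004 0.0001 0.0017] | mm 118.9 deg 0.3
```

View pics/w8m.png

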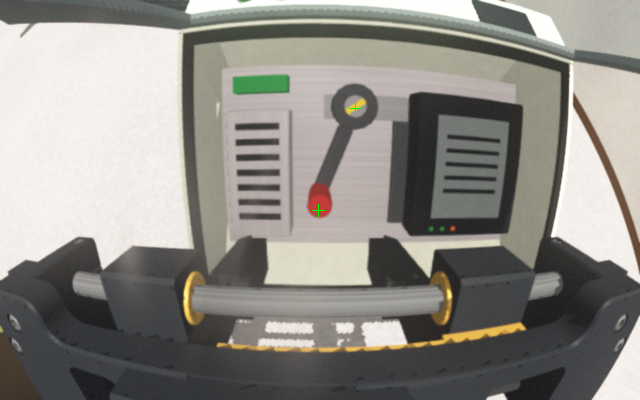

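```bash
cat > kin.py <<'E'
from h import *
from itertools import product
from scipy.optimize import least_squares
s=get_state()
Q=np.array([[1.21977,.68997,-.19454,1.56636,.15731,.9025,-.21507],[1.01,.51,-.55,2.01,.25,.64,.08],[.63,.56,-.83,1.96,.39,.65,.3],[.63,.7,-.96,1.94,.55,.68,.61],[.25,.66,-.73,1.78,.6,1.02,.44],[-.02,.7,-.65,1.51,.61,1.45,.38],[-.14,.76,-.59,1.38,.63,1.65,.36],[-.27,.76,-.58,1.01,.62,1.96,.47],[.51,.32,-.68,1.61,.24,1.34,.59],[.73,.37,-.56,1.8,-.12,1.05,.23],[.87,.43,-.58,1.93,-.39,.86,.22],list(s['q'])])
Pp=np.array([[.23436,-.57874,.25691],[.37537,-.29858,.27222],[.50495,-.03448,.2873],[.52102,-.00069,.2518],[.53,.0202,.2672],[.5507,.0724,.325],[.558,.0908,.3363],[.5843,.1549,.4469],[.4605,-.0743,.4762],[.4428,-.1121,.3981],[.4445,-.1114,.3607],list(s['tool_pos'])])
QR=np.array([[.829314,-.558782,-.0008,-.00046],[.99,-.125,.053,-.035],[.935,.335,.094,-.064],[.821,.556,.107,-.074],[.825,.562,-.047,.032],[.81,.553,-.163,.109],[.798,.54,-.227,.146],[.798,.541,-.221,.145],[.919,.393,-.027,.013],[.989,-.014,.018,-.148],[.949,-.181,.048,-.253],list(s['eef_rot'])])
RR=R.from_quat(QR)
def rots(q,S):
    Ms=[];M=np.eye(3)
    for i,a in enumerate('zyzyzyz'):
        M=M@R.from_euler(a,S[i]*q[i]).as_matrix();Ms.append(M)
    return Ms
if __name__=='__main__':
    best=[]
    for S in product([1,-1],repeat=7):
        E=[rots(q,S)[-1].T@m for q,m in zip(Q,RR.as_matrix())]
        mean=R.from_matrix(E).mean();e=np.degrees(np.abs((R.from_matrix(E)*mean.inv()).magnitude())).max()
        best.append((e,S,mean.as_rotvec().round(4)))
    best.sort(key=lambda t:t[0]);print(*best[:3],sep='\n')
    S=best[0][1]
    # pos = [0,0,h] + sum over frames of fixed offsets (frames 1..7), linear in the offsets
    A=[];b=[]
    for q,p in zip(Q,Pp):
        A.append(np.hstack([np.eye(3)[:,2:]]+[M[:,[0,2]] for M in (rots(q,S)[i] for i in(1,3,5))]));b.append(p)
    A=np.vstack(A);b=np.hstack(b)
    x,res,rk,sv=np.linalg.lstsq(A,b,rcond=None);print(x.round(4),rk,sv.round(3),np.abs(A@x-b).max())
E
python3 kin.py
```

```text
(np.float64(0.7452544118698964), (-1, 1, -1, 1, -1, 1, -1), array([-2.4000e-03, -2.2000e-03,  3.1399e+00]))
(np.float64(52.53096962441702), (-1, 1, 1, 1, -1, 1, -1), array([-0.4779,  0.262 ,  2.0017]))
(np.float64(54.289110844404675), (-1, 1, -1, -1, 1, -1, -1), array([ 1.0958,  0.2803, -2.8757]))
[ 0.3327  0.0568  0.5641 -0.0039  0.3136  0.0285  0.292 ] 7 [6.715 5.606 2.013 1.366 1.094 0.507 0.338] 0.027527652824632043
```

Run:
```python
from kin import *
S=(-1,1,-1,1,-1,1,-1)
def A_(q,cols):
    Ms=rots(q,S);return np.hstack([np.eye(3)[:,2:]]+[Ms[i][:,[j]] for i,j in cols])
for cols in ([(1,2),(3,2),(5,2)],[(1,2),(2,0),(3,0),(3,2),(5,0),(5,2)],[(0,0),(1,2),(2,0),(3,0),(3,2),(4,0),(5,0),(5,2)],[(0,0),(0,1),(1,2),(2,0),(2,1),(3,0),(3,2),(4,0),(4,1),(5,0),(5,2)]):
    A=np.vstack([A_(q,cols) for q in Q]);b=Pp.ravel()
    x,_,rk,sv=np.linalg.lstsq(A,b,rcond=1e-3);r_=(A@x-b).reshape(-1,3);print(cols,x.round(4),rk,sv[-1].round(3));print(np.linalg.norm(r_,axis=1).round(4))
```

```text
[(1, 2), (3, 2), (5, 2)] [0.2532 0.6266 0.2971 0.299 ] 4 0.815
[0.0365 0.0222 0.0128 0.0181 0.0097 0.0153 0.0195 0.0354 0.0345 0.0279
 0.0237 0.0313]
[(1, 2), (2, 0), (3, 0), (3, 2), (5, 0), (5, 2)] [ 0.2342  0.6161 -0.0601 -0.0269  0.3377 -0.0081  0.2939] 7 0.481
[0.0354 0.0208 0.0033 0.0165 0.0072 0.0086 0.0122 0.0067 0.0352 0.0267
 0.0166 0.019 ]
[(0, 0), (1, 2), (2, 0), (3, 0), (3, 2), (4, 0), (5, 0), (5, 2)] [ 0.3042  0.0504  0.5393 -0.0593 -0.0253  0.3358  0.0106 -0.0096  0.2925] 9 0.208
[0.0347 0.0145 0.0089 0.0193 0.0037 0.0053 0.0098 0.0073 0.0218 0.0167
 0.0116 0.0107]
[(0, 0), (0, 1), (1, 2), (2, 0), (2, 1), (3, 0), (3, 2), (4, 0), (4, 1), (5, 0), (5, 2)] [ 3.450e-01 -2.000e-03 -2.210e-02  5.570e-01  4.300e-03 -2.450e-02
 -6.200e-03  3.446e-01  2.300e-03 -1.300e-03 -4.000e-04  3.008e-01] 12 0.167
[0.0013 0.0041 0.0045 0.0019 0.0018 0.0015 0.001  0.0009 0.0022 0.0017
 0.0034 0.0014]
```

```bash
cat > ik.py <<'E'
from kin import *
S=(-1,1,-1,1,-1,1,-1)
cols=[(0,0),(0,1),(1,2),(2,0),(2,1),(3,0),(3,2),(4,0),(4,1),(5,0),(5,2)]
def Amat(q):
    Ms=rots(q,S);return np.hstack([np.eye(3)[:,2:]]+[Ms[i][:,[j]] for i,j in cols]),Ms[-1]@np.diag([-1,-1,1])
X=np.linalg.lstsq(np.vstack([Amat(q)[0] for q in Q]),Pp.ravel(),rcond=1e-3)[0]
def fk(q): A,M=Amat(q);return A@X,M
LO=np.array([-3.01,-.46,-1.47,.13,-1,.04,-2.66])+.03;HI=np.array([3.01,2.08,1.51,2.56,4.14,2.09,2.66])-.03
def ik(pos,M,q0):
    def f(q):
        p,m=fk(q);return np.r_[(p-pos)*10,R.from_matrix(m.T@M).as_rotvec(),1e-3*(q-q0)]
    o=least_squares(f,np.clip(q0,LO+.01,HI-.01),bounds=(LO,HI));p,m=fk(o.x)
    return o.x,np.linalg.norm(p-pos)*1e3,np.degrees(np.linalg.norm(R.from_matrix(m.T@M).as_rotvec()))
E
python3 - <<'E'
from ik import *
rng=np.random.default_rng(0);s=get_state()
for flip in(0,1):
  for th in(-.54,.375,.54):
    M=Rtool(PC,np.pi/6,True)
    if flip: M=M@np.diag([-1,-1,1])
    res=[]
    for k in range(14):
        q0=s['q'] if k==0 else rng.uniform(LO,HI); 
        q,e,a=ik(wc(grip(th,.063)),M,q0)
        if e<3 and a<1: res.append(q)
        if k==0: print('seed cur',flip,th,q.round(2),e.round(1),a.round(1))
    for q in res[:6]: print('   ',q.round(2))
E
```

```text
seed cur 0 -0.54 [ 0.43  0.94 -0.57  2.03 -0.48  0.12  0.2 ] 0.0 0.0
    [ 0.43  0.94 -0.57  2.03 -0.48  0.12  0.2 ]
    [ 0.79  1.37 -1.44  2.02  1.45  0.84 -1.58]
    [ 0.44  0.94 -0.57  2.03 -0.43  0.12  0.15]
    [ 0.51  0.98 -0.71  2.03  0.55  0.13 -0.81]
    [ 0.59  1.03 -0.86  2.03  1.05  0.24 -1.29]
    [ 0.66  1.1  -1.02  2.02  1.24  0.39 -1.46]
seed cur 0 0.375 [ 0.42  0.92 -0.58  2.18 -0.97  0.07  0.67] 1.5 4.3
    [ 0.31  0.89 -0.41  2.26  4.11  0.22  1.87]
    [ 0.31  0.89 -0.41  2.26  4.11  0.22  1.87]
    [ 0.78  1.35 -1.44  2.24  1.64  0.83 -1.89]
    [ 0.74  1.24 -1.29  2.24  1.67  0.65 -1.93]
    [ 0.31  0.89 -0.41  2.26  4.11  0.22  1.87]
    [ 0.76  1.3  -1.37  2.24  1.65  0.74 -1.91]
seed cur 0 0.54 [ 0.4   0.91 -0.58  2.19 -0.97  0.07  0.65] 1.8 5.3
    [ 0.41  0.92 -0.6   2.29  3.33  0.15  2.63]
    [ 0.41  0.92 -0.6   2.29  3.33  0.15  2.63]
    [ 0.4   0.92 -0.6   2.29  3.34  0.15  2.62]
    [ 0.36  0.9  -0.51  2.29  3.71  0.19  2.25]
    [ 0.71  1.21 -1.26  2.27  1.73  0.62 -2.02]
seed cur 1 -0.54 [ 0.57  1.02 -0.83  2.03  0.98  0.21  1.91] 0.0 0.0
    [ 0.5
[... 291 characters left out ...]
.375 [ 0.66  1.11 -1.06  2.24  1.77  0.41  1.1 ] 0.0 0.0
    [ 0.66  1.11 -1.06  2.24  1.77  0.41  1.1 ]
    [ 0.31  0.89 -0.41  2.26  4.11  0.22 -1.28]
    [ 0.43  0.93 -0.61  2.26  3.32  0.12 -0.48]
    [ 0.71  1.18 -1.19  2.24  1.7   0.54  1.17]
    [ 0.45  0.94 -0.64  2.26  3.1   0.11 -0.25]
    [ 0.66  1.1  -1.05  2.24  1.77  0.4   1.09]
seed cur 1 0.54 [ 0.66  1.13 -1.11  2.27  1.8   0.46  1.03] 0.0 0.0
    [ 0.66  1.13 -1.11  2.27  1.8   0.46  1.03]
    [ 0.56  1.01 -0.89  2.28  2.08  0.26  0.74]
    [ 0.71  1.21 -1.26  2.27  1.73  0.62  1.12]
    [ 0.58  1.03 -0.92  2.28  2.02  0.28  0.8 ]
    [ 0.49  0.97 -0.76  2.29  2.49  0.18  0.34]
    [ 0.6   1.05 -0.96  2.28  1.96  0.32  0.87]
```

```bash
cat > sim.py <<'E'
from ik import *
def jac(q):
    p0,M0=fk(q);J=np.zeros((6,7))
    for i in range(7):
        d=q.copy();d[i]+=1e-5;p,M=fk(d);J[:3,i]=(p-p0)/1e-5;J[3:,i]=R.from_matrix(M@M0.T).as_rotvec()/1e-5
    return J
def follow(q,wps,verbose=True,n=12,lam=.02):
    # wps: list of (pos,M); interpolate
    from scipy.spatial.transform import Slerp
    p,M=fk(q)
    for pos,Mt in wps:
        p0,M0=fk(q);rv=R.from_matrix(Mt@M0.T).as_rotvec();mx=0
        for k in range(1,n+1):
            pt_=p0+(pos-p0)*k/n;Mk=R.from_rotvec(rv*k/n).as_matrix()@M0
            qs=q.copy()
            for it in range(4):
                pc,Mc=fk(q);e=np.r_[pt_-pc,R.from_matrix(Mk@Mc.T).as_rotvec()];J=jac(q)
                q=np.clip(q+J.T@np.linalg.solve(J@J.T+lam**2*np.eye(6)*.05,e),LO-.02,HI+.02)
            mx=max(mx,np.abs(q-qs).max())
        pc,Mc=fk(q)
        if verbose: print(q.round(2),'err mm',(np.linalg.norm(pc-pos)*1e3).round(1),'deg',np.degrees(R.from_matrix(Mt@Mc.T).magnitude()).round(1),'maxstep',mx.round(2))
    return q
E
python3 - <<'E'
from sim import *
print('replay check')
follow(Q[0].copy(),[(Pp[i],RR.as_matrix()[i]) for i in range(1,12)])
E
```

```text
replay check
[ 1.01  0.5  -0.55  2.01  0.25  0.64  0.08] err mm 0.0 deg 0.0 maxstep 0.06
[ 0.63  0.57 -0.83  1.96  0.4   0.65  0.3 ] err mm 0.0 deg 0.0 maxstep 0.04
[ 0.63  0.7  -0.95  1.94  0.54  0.67  0.62] err mm 0.0 deg 0.0 maxstep 0.03
[ 0.27  0.67 -0.77  1.78  0.62  1.03  0.42] err mm 0.0 deg 0.0 maxstep 0.03
[-0.01  0.71 -0.68  1.51  0.63  1.46  0.36] err mm 0.0 deg 0.0 maxstep 0.04
[-0.12  0.77 -0.63  1.38  0.65  1.66  0.35] err mm 0.0 deg 0.0 maxstep 0.02
[-0.25  0.76 -0.61  1.01  0.63  1.96  0.46] err mm 0.0 deg 0.0 maxstep 0.04
[ 0.52  0.32 -0.69  1.61  0.25  1.34  0.59] err mm 0.0 deg 0.0 maxstep 0.08
[ 0.73  0.37 -0.56  1.8  -0.12  1.05  0.23] err mm 0.0 deg 0.0 maxstep 0.04
[ 0.87  0.43 -0.57  1.94 -0.39  0.86  0.22] err mm 0.0 deg 0.0 maxstep 0.02
[ 0.6   0.7  -0.66  2.22 -0.49  0.21  0.2 ] err mm 0.0 deg 0.0 maxstep 0.06
```

Run:
```python
from sim import *
M=Rtool(PC,np.pi/6,True);q0=np.array(get_state()['q'])
F=np.diag([-1.,-1,1])
up=lambda h:wc(grip(.375,h)); rot=lambda a,x:R.from_euler(a,x).as_matrix()
for b in(.4,-.4,.6,-.6):
    print('side tilt',b)
    follow(q0.copy(),[(up(.22),M@rot('y',b)),(up(.063),M@rot('y',b)),(up(.063),M)])
print('flip -180')
q=follow(q0.copy(),[(up(.30),M),(up(.30),M@rot('z',-np.pi/2)),(up(.30),M@rot('z',-np.pi*.999)),(up(.18),M@F),(up(.063),M@F)])
print('flip +180')
q=follow(q0.copy(),[(up(.30),M),(up(.30),M@rot('z',np.pi/2)),(up(.30),M@rot('z',np.pi*.999)),(up(.18),M@F),(up(.063),M@F)])
```

```text
side tilt 0.4
[ 0.89  0.65 -1.11  2.51 -0.71  0.05  0.32] err mm 135.4 deg 25.8 maxstep 0.06
[ 1.04  0.73 -1.04  2.41 -0.82  0.05  0.68] err mm 189.0 deg 17.9 maxstep 0.13
[ 0.54  0.97 -0.78  2.24 -0.99  0.05  0.71] err mm 58.7 deg 11.2 maxstep 0.05
side tilt -0.4
[ 0.53  0.74 -0.48  1.89 -0.34  0.9   0.1 ] err mm 0.0 deg 0.0 maxstep 0.07
[ 0.39  0.99 -0.48  1.9  -0.36  0.6   0.11] err mm 0.0 deg 0.0 maxstep 0.03
[ 0.48  0.95 -0.69  2.24 -0.46  0.05  0.16] err mm 45.3 deg 8.6 maxstep 0.06
side tilt 0.6
[ 1.15  0.72 -1.46  2.55 -0.98  0.05  0.52] err mm 184.1 deg 40.2 maxstep 0.13
[ 1.26  0.5  -1.17  2.36 -0.8   0.05  0.57] err mm 287.1 deg 11.5 maxstep 0.36
[ 0.53  0.97 -0.78  2.24 -0.99  0.05  0.71] err mm 58.5 deg 11.2 maxstep 0.09
side tilt -0.6
[ 0.49  0.83 -0.45  1.74 -0.29  1.15  0.06] err mm 0.0 deg 0.0 maxstep 0.1
[ 0.35  1.06 -0.45  1.73 -0.3   0.89  0.06] err mm 0.0 deg 0.0 maxstep 0.03
[ 0.48  0.94 -0.69  2.24 -0.45  0.05  0.15] err mm 45.2 deg 8.6 maxstep 0.09
flip -180
[ 0.76  0.48 -0.63  2.12 -0.45  0.57  0.2 ] err mm 0.0 deg 0.0 maxstep 0.03
[ 1.01  0.61 -1.08  2.11  0.06  0.54  1.22] err mm 0.0 deg 0.0 maxstep 0.09
[ 1.15  0.83 -1.46  2.1   0.61  0.69  2.18] err mm 5.8 deg 0.8 maxstep 0.1
[ 0.83  0.86 -1.09  2.22  0.89  0.32  1.94] err mm 0.0 deg 0.0 maxstep 0.04
[ 0.56  1.   -0.84  2.25  2.08  0.2   0.77] err mm 1.3 deg 0.1 maxstep 0.67
flip +180
[ 0.76  0.48 -0.63  2.12 -0.45  0.57  0.2 ] err mm 0.0 deg 0.0 maxstep 0.03
[ 0.45  0.43 -0.17  2.14 -0.76  0.69 -1.04] err mm 0.0 deg 0.0 maxstep 0.11
[ 0.17  0.43  0.22  2.15 -0.92  0.81 -2.4 ] err mm 0.0 deg 0.0 maxstep 0.12
[ 0.46  0.66 -0.43  2.23 -0.99  0.3  -2.42] err mm 1.1 deg 0.7 maxstep 0.08
[ 0.53  0.97 -0.78  2.24 -0.99  0.05 -2.43] err mm 58.6 deg 11.2 maxstep 0.04
```

```bash
cat > v.py <<'E'
from sim import *
M=Rtool(PC,np.pi/6,True)
up=lambda h,th=.375:wc(grip(th,h)); rot=lambda a,x:R.from_euler(a,x).as_matrix()
F=rot('z',-np.pi*.999)
if __name__=='__main__':
  q0=np.array(get_state()['q'])
  strokes=lambda q,G:follow(q,[(up(.063,t),G) for t in(.2,0,-.3,-.54,-.3,0,.3,.54,.3,0,-.54,0,.54)],n=6)
  for b in(-.35,-.2,.2,.35):
    print('b',b)
    Gb=M@F@rot('y',b)
    q=follow(q0.copy(),[(up(.24),M),(up(.24),M@rot('z',-np.pi/2)),(up(.22),Gb),(up(.12),Gb),(up(.063),Gb),(up(.063),M@F)])
  print('noslant yaw -150/-165/180 high .24')
  for yw in(-2.4,-2.8,-3.1):
    print(yw);G=M@rot('z',yw)
    q=follow(q0.copy(),[(up(.24),M),(up(.24),M@rot('z',-np.pi/2)),(up(.22),G),(up(.12),G),(up(.063),G)])
  print('strokes');strokes(q,G)
E
python3 v.py
```

```text
b -0.35
[ 0.68  0.58 -0.64  2.18 -0.47  0.38  0.2 ] err mm 0.0 deg 0.0 maxstep 0.02
[ 0.88  0.69 -0.99  2.17  0.18  0.37  1.09] err mm 0.0 deg 0.0 maxstep 0.08
[ 2.09 -0.17 -0.33  2.55  3.33  2.08  0.48] err mm 869.4 deg 170.1 maxstep 2.28
[ 2.85 -0.45 -1.46  2.55  4.13  1.1  -1.18] err mm 510.0 deg 59.7 maxstep 0.64
[ 2.81 -0.45 -1.46  2.55  4.13  1.22 -1.  ] err mm 554.3 deg 59.3 maxstep 0.02
[-2.26 -0.06  1.5   2.55  4.13  1.35 -1.1 ] err mm 748.8 deg 97.9 maxstep 3.68
b -0.2
[ 0.68  0.58 -0.64  2.18 -0.47  0.38  0.2 ] err mm 0.0 deg 0.0 maxstep 0.02
[ 0.88  0.69 -0.99  2.17  0.18  0.37  1.09] err mm 0.0 deg 0.0 maxstep 0.08
[ 0.63  0.57 -0.66  2.37  1.09  0.05  1.72] err mm 49.3 deg 9.4 maxstep 0.11
[ 0.72  1.02 -1.16  2.42  2.14  0.58  0.65] err mm 0.0 deg 0.0 maxstep 0.65
[ 0.64  1.17 -1.16  2.41  2.24  0.74  0.58] err mm 0.0 deg 0.0 maxstep 0.01
[ 0.58  1.03 -0.89  2.25  1.95  0.25  0.9 ] err mm 0.0 deg 0.0 maxstep 0.05
b 0.2
[ 0.68  0.58 -0.64  2.18 -0.47  0.38  0.2 ] err mm 0.0 deg 0.0 maxstep 0.02
[ 0.88  0.69 -0.99  2.17  0.18  0.37  1.09] err mm 0.0 deg 0.0 maxstep 0.08
[
[... 2257 characters left out ...]
 maxstep 0.44
[ 0.54  0.99 -0.76  2.09  1.07  0.13  1.78] err mm 0.0 deg 0.0 maxstep 0.02
[ 0.44  0.93 -0.58  2.17  1.14  0.05  1.68] err mm 31.9 deg 6.1 maxstep 0.04
[ 0.54  0.99 -0.79  2.24  2.14  0.16  0.67] err mm 0.0 deg 0.0 maxstep 0.68
[ 0.55  1.   -0.86  2.28  2.15  0.24  0.63] err mm 0.0 deg 0.0 maxstep 0.01
[ 0.54  0.99 -0.79  2.24  2.14  0.16  0.67] err mm 0.0 deg 0.0 maxstep 0.01
[ 0.5   0.96 -0.68  2.17  2.13  0.05  0.7 ] err mm 1.9 deg 0.4 maxstep 0.02
[ 0.32  0.87 -0.37  2.05  1.96  0.05  0.84] err mm 87.6 deg 16.7 maxstep 0.09
[ 0.5   0.96 -0.69  2.17  2.    0.05  0.83] err mm 0.0 deg 0.0 maxstep 0.05
[ 0.57  1.02 -0.91  2.28  2.04  0.28  0.74] err mm 0.0 deg 0.0 maxstep 0.04
```

```bash
cat > v2.py <<'E'
from v import *
q0=np.array(get_state()['q'])
for al,b,bs in((.75,.2,0),(.75,.2,.1),(.65,.2,.1),(.65,.3,.2),(.52,.3,.2),(.52,.3,.3)):
    Ma=Rtool(PC,al,True)@F
    print('al',al,'b',b,'bs',bs)
    q=follow(q0.copy(),[(up(.24),M),(up(.24),M@rot('z',-np.pi/2)),(up(.22),M@F@rot('y',b)),(up(.12),Ma@rot('y',b)),(up(.063),Ma@rot('y',bs))])
    print('strokes')
    follow(q,[(up(.063,t),Ma@rot('y',bs)) for t in(.2,0,-.3,-.54,0,.54,0,-.54,0,.54,-.54,.54,-.54,.54)],n=6)
E
python3 v2.py
```

```text
al 0.75 b 0.2 bs 0
[ 0.68  0.58 -0.64  2.18 -0.47  0.38  0.2 ] err mm 0.0 deg 0.0 maxstep 0.02
[ 0.88  0.69 -0.99  2.17  0.18  0.37  1.09] err mm 0.0 deg 0.0 maxstep 0.08
[ 0.98  1.04 -1.42  2.02  0.68  0.82  2.12] err mm 0.0 deg 0.0 maxstep 0.09
[ 0.93  1.27 -1.31  2.09  0.87  0.54  2.13] err mm 0.0 deg 0.0 maxstep 0.03
[ 0.85  1.31 -1.21  2.26  1.9   0.41  1.14] err mm 0.0 deg 0.0 maxstep 0.67
strokes
[ 0.84  1.28 -1.16  2.22  1.85  0.34  1.21] err mm 0.0 deg 0.0 maxstep 0.01
[ 0.82  1.24 -1.09  2.18  1.76  0.25  1.31] err mm 0.0 deg 0.0 maxstep 0.02
[ 0.73  1.14 -0.9   2.11  1.31  0.05  1.74] err mm 0.0 deg 0.0 maxstep 0.25
[ 0.78  1.21 -1.05  2.05  1.22  0.21  1.83] err mm 0.0 deg 0.0 maxstep 0.04
[ 0.81  1.23 -1.07  2.18  1.78  0.23  1.28] err mm 0.0 deg 0.0 maxstep 0.33
[ 0.84  1.32 -1.25  2.3   1.95  0.46  1.07] err mm 0.0 deg 0.0 maxstep 0.05
[ 0.81  1.23 -1.07  2.18  1.78  0.23  1.29] err mm 0.0 deg 0.0 maxstep 0.05
[ 0.76  1.18 -1.    2.05  1.13  0.17  1.91] err mm 0.0 deg 0.0 maxstep 0.44
[ 0.79  1.19 -1.02  2.19  1.91  0.18  1.15] err mm 3.5 deg 0.2 maxstep 0.59
[ 0.82  1
[... 7037 characters left out ...]
0.0 maxstep 0.02
[ 0.72  1.24 -1.21  2.01  0.89  0.66  1.98] err mm 0.0 deg 0.0 maxstep 0.02
[ 0.74  1.28 -1.24  1.89  0.84  0.77  2.1 ] err mm 0.0 deg 0.0 maxstep 0.02
[ 0.72  1.31 -1.26  1.75  0.8   0.87  2.18] err mm 0.0 deg 0.0 maxstep 0.02
[ 0.74  1.28 -1.24  1.89  0.84  0.77  2.1 ] err mm 0.0 deg 0.0 maxstep 0.02
[ 0.72  1.24 -1.21  2.01  0.89  0.66  1.98] err mm 0.0 deg 0.0 maxstep 0.02
[ 0.72  1.31 -1.26  1.75  0.8   0.87  2.18] err mm 0.0 deg 0.0 maxstep 0.05
[ 0.72  1.24 -1.21  2.01  0.89  0.66  1.98] err mm 0.0 deg 0.0 maxstep 0.05
[ 0.72  1.31 -1.26  1.75  0.8   0.87  2.18] err mm 0.0 deg 0.0 maxstep 0.05
[ 0.72  1.24 -1.21  2.01  0.89  0.66  1.98] err mm 0.0 deg 0.0 maxstep 0.05
```

```bash
cat > v3.py <<'E'
from v import *
q0=np.array(get_state()['q'])
for b in(-.2,-.27):
    G=M@rot('y',b)
    print('b',b,'tool z console',(Rc(PC).T@G[:,2]).round(2),'x',(Rc(PC).T@G[:,0]).round(2))
    q=follow(q0.copy(),[(up(.182),G),(up(.063),G)])
    print('strokes')
    follow(q,[(up(.063,t),G) for t in(.2,0,-.3,-.56,0,.6,-.6,.6,-.6,.6,-.6,.6)],n=6)
E
python3 v3.py
```

```text
b -0.2 tool z console [ 0.49  0.2  -0.85] x [ 0.1  -0.98 -0.17]
[ 0.54  0.73 -0.54  2.06 -0.41  0.53  0.15] err mm 0.0 deg 0.0 maxstep 0.03
[ 0.42  0.94 -0.56  2.07 -0.44  0.27  0.17] err mm 0.0 deg 0.0 maxstep 0.02
strokes
[ 0.43  0.95 -0.54  2.04 -0.43  0.31  0.17] err mm 0.0 deg 0.0 maxstep 0.01
[ 0.42  0.95 -0.52  1.99 -0.41  0.35  0.16] err mm 0.0 deg 0.0 maxstep 0.01
[ 0.41  0.96 -0.49  1.91 -0.4   0.42  0.15] err mm 0.0 deg 0.0 maxstep 0.01
[ 0.38  0.96 -0.46  1.85 -0.4   0.48  0.13] err mm 0.0 deg 0.0 maxstep 0.01
[ 0.42  0.95 -0.52  1.99 -0.42  0.35  0.17] err mm 0.0 deg 0.0 maxstep 0.02
[ 0.42  0.93 -0.58  2.12 -0.45  0.23  0.16] err mm 0.0 deg 0.0 maxstep 0.02
[ 0.38  0.96 -0.46  1.84 -0.4   0.49  0.13] err mm 0.0 deg 0.0 maxstep 0.05
[ 0.41  0.93 -0.58  2.12 -0.46  0.23  0.16] err mm 0.0 deg 0.0 maxstep 0.05
[ 0.38  0.96 -0.46  1.84 -0.4   0.49  0.13] err mm 0.0 deg 0.0 maxstep 0.05
[ 0.41  0.93 -0.58  2.12 -0.46  0.23  0.17] err mm 0.0 deg 0.0 maxstep 0.05
[ 0.38  0.96 -0.45  1.84 -0.41  0.49  0.14] err mm 0.0 deg 0.0 maxstep 0.05
[ 0.41  0.93 -0.58  2.12 -0.47  0.23  0.
[... 472 characters left out ...]
0.0 maxstep 0.01
[ 0.37  0.98 -0.45  1.79 -0.37  0.59  0.11] err mm 0.0 deg 0.0 maxstep 0.01
[ 0.41  0.97 -0.49  1.93 -0.39  0.47  0.14] err mm 0.0 deg 0.0 maxstep 0.02
[ 0.4   0.94 -0.54  2.06 -0.43  0.35  0.14] err mm 0.0 deg 0.0 maxstep 0.02
[ 0.37  0.98 -0.44  1.78 -0.37  0.6   0.1 ] err mm 0.0 deg 0.0 maxstep 0.05
[ 0.4   0.94 -0.54  2.06 -0.43  0.35  0.14] err mm 0.0 deg 0.0 maxstep 0.05
[ 0.37  0.98 -0.44  1.78 -0.37  0.6   0.11] err mm 0.0 deg 0.0 maxstep 0.05
[ 0.4   0.94 -0.54  2.06 -0.43  0.35  0.15] err mm 0.0 deg 0.0 maxstep 0.05
[ 0.37  0.98 -0.44  1.78 -0.38  0.6   0.11] err mm 0.0 deg 0.0 maxstep 0.05
[ 0.4   0.94 -0.54  2.06 -0.44  0.35  0.15] err mm 0.0 deg 0.0 maxstep 0.05
```

Run:
```python
from h import *
G=Rtool(PC,np.pi/6,True)@R.from_euler('y',-.2).as_matrix()
delta(wc(grip(.375,.17)),G);delta(wc(grip(.375,.067)),G)
```

```text
delta [0.0001 0.0034 0.0398] [ 0.0006 -0.0636  0.0016] | mm 12.0 deg 11.5
delta [2.000e-04 3.000e-03 3.831e-01] [ 0.0006 -0.0636  0.0016] | mm 114.9 deg 11.5
```

Request:
play_rows(deltas=[[[-0.2, 0, 0.003, 0.04, 0.0006, -0.0636, 0.0016], [-0.2, 0, 0.003, 0.06, 0.0006, -0.0636, 0.0016], [-0.2, 0, 0.003, 0.2, 0.0006, -0.0636, 0.0016], [-0.2, 0, 0.003, 0.25, 0.0006, -0.0636, 0.0016]]])

```text
clock: 9.62
tool_pos: [0.4751, 0.0515, 0.1361]
eef_rot: [0.949, -0.154, -0.046, -0.271]
contact_force: [-0.1, -0.1, -0.4]
opening: 0.599
```

Run:
```python
from h import *
G=Rtool(PC,np.pi/6,True)@R.from_euler('y',-.2).as_matrix()
m=vision.camera_model('wrist');im=vision.snapshot('wrist');b=im[:,:,::-1].copy()
s=get_state();print(Rc(PC).T@s['contact_force'],s['q'].round(2))
for u in fproj(m,C2W(PC,np.array([grip(.375,.078),pt(.062,.03,.034)]))): cv2.drawMarker(b,tuple(int(v) for v in u),(0,255,0),0,12)
cv2.imwrite('pics/w9m.png',b)
delta(wc(grip(.375,.067)),G)
```

```text
[-0.10861132  0.87693542  0.06056014] [ 0.46  0.86 -0.54  2.08 -0.45  0.36  0.19]
delta [0.0297 0.0012 0.1252] [-0.0002  0.0004  0.0002] | mm 38.6 deg 0.1
```

View pics/w9m.png

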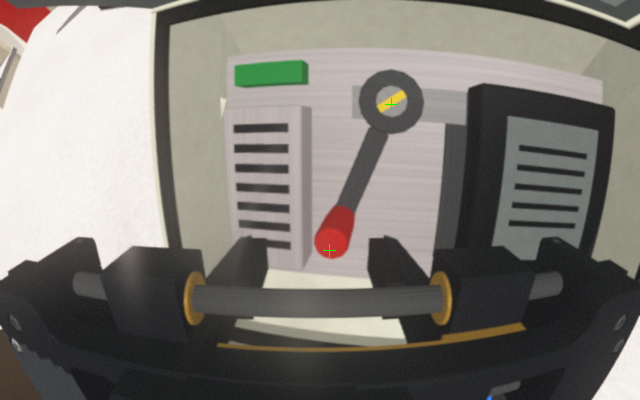

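Request:
play_rows(deltas=[[[-0.2, 0.015, -0.004, 0.06, 0, 0, 0], [-0.2, 0.028, -0.006, 0.125, 0, 0, 0], [0.35, 0.028, -0.006, 0.125, 0, 0, 0], [0.38, 0.028, -0.006, 0.125, 0, 0, 0], [0.38, 0.028, -0.006, 0.125, 0, 0, 0]]], force=15)

```text
clock: 10.3
tool_pos: [0.4836, 0.0704, 0.1039]
eef_rot: [0.949, -0.154, -0.046, -0.271]
contact_force: [2.1, -0.8, -1.0]
opening: 0.314
```

```bash
cat > plan.py <<'E'
from h import *
G=Rtool(PC,np.pi/6,True)@R.from_euler('y',-.2).as_matrix()
OFF=np.array([0.0017,0,.001])
def st(): 
    s=get_state();c=Rc(PC).T@(s['tool_pos']-[PC[0],PC[1],0]);q=c-HG
    sl,y=q@D,q@Y;print('t',s['clock'],'F',(Rc(PC).T@s['contact_force']).round(1),'open',(s['opening']*88).round(1),'sl',sl.round(4),'y',y.round(4),'th',np.arctan2(y-.03,sl-.062).round(3),'q6',s['q'][5].round(2))
def go(ths,dy=0):
    for t in ths: print(t,end=' ');delta(wc(grip(t,.067)+OFF+dy*Y),G)
def pic(n,f):
    im=vision.snapshot(n);cv2.imwrite(f,im[:,:,::-1])
E
python3 - <<'E'
from plan import *
st();pic('wrist','pics/w10.png');go([.2,.0,-.2,-.4,-.54],-.004)
E
```

```text
Traceback (most recent call last):
  File "plan.py", line 6, in st
    sl,y=q@D,q@Y;print('t',s['clock'],'F',(Rc(PC).T@s['contact_force']).round(1),'open',(s['opening']*88).round(1),'sl',sl.round(4),'y',y.round(4),'th',np.arctan2(y-.03,sl-.062).round(3),'q6',s['q'][5].round(2))
                                                                                        ^^^^^^^^^^^^^^^^^^^^^^^
AttributeError: 'float' object has no attribute 'round'
```

```bash
sed -i "s/(s\['opening'\]\*88).round(1)/round(s['opening']*88,1)/" plan.py
python3 - <<'E'
from plan import *
st();pic('wrist','pics/w10.png');go([.2,.0,-.2,-.4,-.54],-.004)
E
```

```text
t 10.3 F [ 0.  -2.3 -1. ] open 27.6 sl 0.139 y 0.0609 th 0.382 q6 0.28
0.2 delta [ 0.0589  0.0144 -0.0087] [-0.0001 -0.0004  0.0002] | mm 18.4 deg 0.1
0.0 delta [ 0.1141  0.0201 -0.0198] [-0.0001 -0.0004  0.0002] | mm 35.3 deg 0.1
-0.2 delta [ 0.1693  0.0145 -0.0309] [-0.0001 -0.0004  0.0002] | mm 51.8 deg 0.1
-0.4 delta [ 0.2223 -0.0022 -0.0416] [-0.0001 -0.0004  0.0002] | mm 67.8 deg 0.1
-0.54 delta [ 0.2569 -0.0201 -0.0485] [-0.0001 -0.0004  0.0002] | mm 78.7 deg 0.1
```

View pics/w10.png

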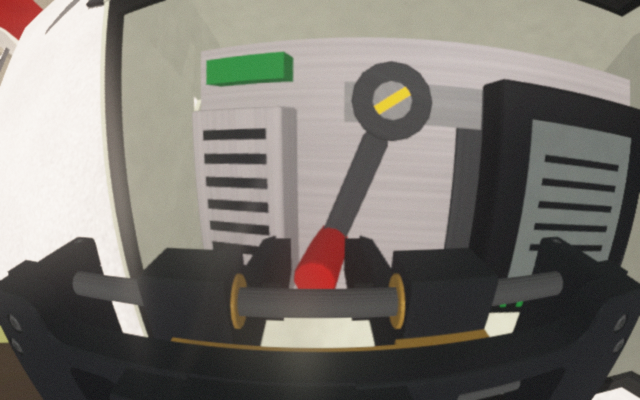

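Request:
play_rows(deltas=[[[0.38, 0.059, 0.014, -0.009, 0, 0, 0], [0.38, 0.114, 0.02, -0.02, 0, 0, 0], [0.38, 0.169, 0.0145, -0.031, 0, 0, 0], [0.38, 0.222, -0.002, -0.042, 0, 0, 0], [0.38, 0.257, -0.02, -0.0485, 0, 0, 0]]])

```text
clock: 10.98
tool_pos: [0.5571, 0.0463, 0.1057]
eef_rot: [0.949, -0.154, -0.048, -0.271]
contact_force: [-5.8, -1.9, -0.8]
opening: 0.31
```

Run:
```python
from plan import *
st();pic('wrist','pics/w11.png');go([-.3,-.1,.15,.36,.56],.004)
```

```text
t 10.975 F [-3.9  4.7 -0.8] open 27.3 sl 0.1341 y -0.0163 th -0.571 q6 0.49
-0.3 delta [-0.0891  0.0289  0.0186] [-0.0001 -0.0004  0.0003] | mm 28.7 deg 0.1
-0.1 delta [-0.1435  0.0401  0.0296] [-0.0001 -0.0004  0.0003] | mm 45.6 deg 0.1
0.15 delta [-0.2127  0.0383  0.0435] [-0.0001 -0.0004  0.0003] | mm 66.1 deg 0.1
0.36 delta [-0.2691  0.0232  0.0549] [-0.0001 -0.0004  0.0003] | mm 82.7 deg 0.1
0.56 delta [-0.3187 -0.0019  0.0649] [-0.0001 -0.0004  0.0003] | mm 97.6 deg 0.1
```

View pics/w11.png

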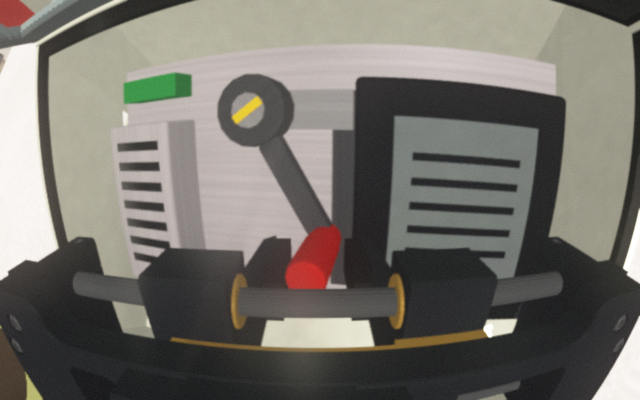

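Request:
play_rows(deltas=[[[0.38, -0.089, 0.029, 0.019, 0, 0, 0], [0.38, -0.1435, 0.04, 0.03, 0, 0, 0], [0.38, -0.213, 0.038, 0.0435, 0, 0, 0], [0.38, -0.269, 0.023, 0.055, 0, 0, 0], [0.38, -0.319, -0.002, 0.065, 0, 0, 0]]])

```text
clock: 11.65
tool_pos: [0.4742, 0.0793, 0.1056]
eef_rot: [0.949, -0.158, -0.039, -0.269]
contact_force: [5.4, -5.7, -3.3]
opening: 0.313
```

Run:
```python
from plan import *
st();pic('wrist','pics/w12.png');go([.3,.05,-.2,-.4,-.56],-.005)
```

```text
t 11.65 F [-3.3 -7.1 -3.3] open 27.6 sl 0.1339 y 0.0729 th 0.538 q6 0.22
0.3 delta [ 0.0843  0.0294 -0.015 ] [ 0.0004 -0.0037 -0.0002] | mm 27.2 deg 0.7
0.05 delta [ 0.1526  0.0416 -0.028 ] [ 0.0004 -0.0037 -0.0002] | mm 48.2 deg 0.7
-0.2 delta [ 0.2218  0.0363 -0.0412] [ 0.0004 -0.0037 -0.0002] | mm 68.6 deg 0.7
-0.4 delta [ 0.2749  0.0196 -0.0514] [ 0.0004 -0.0037 -0.0002] | mm 84.1 deg 0.7
-0.56 delta [ 0.3144 -0.0014 -0.0589] [ 0.0004 -0.0037 -0.0002] | mm 96.0 deg 0.7
```

View pics/w12.png

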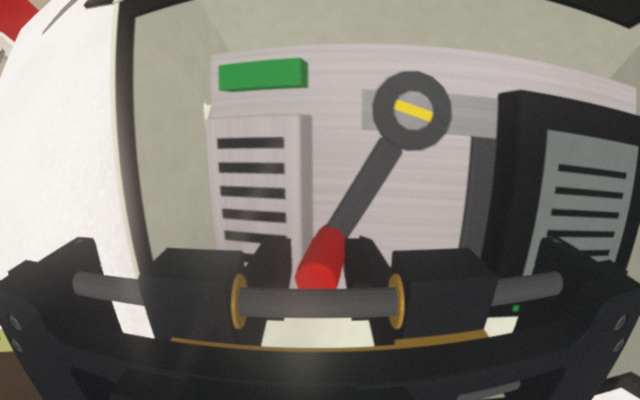

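Request:
play_rows(deltas=[[[0.38, 0.084, 0.029, -0.015, 0, -0.004, 0], [0.38, 0.153, 0.0415, -0.028, 0, -0.004, 0], [0.38, 0.222, 0.036, -0.041, 0, -0.004, 0], [0.38, 0.275, 0.02, -0.051, 0, -0.004, 0], [0.38, 0.315, -0.001, -0.059, 0, -0.004, 0]]])

```text
clock: 12.32
tool_pos: [0.5603, 0.0464, 0.1061]
eef_rot: [0.949, -0.155, -0.049, -0.27]
contact_force: [-6.4, -0.4, -2.4]
opening: 0.309
```

Run:
```python
from plan import *
st();go([-.3,-.05,.2,.4,.58],.005)
```

```text
t 12.325 F [-2.7  5.8 -2.4] open 27.1 sl 0.1327 y -0.0192 th -0.608 q6 0.51
-0.3 delta [-0.0949  0.0285  0.0199] [ 0.0007  0.0013 -0.0003] | mm 30.3 deg 0.3
-0.05 delta [-0.163   0.0408  0.034 ] [ 0.0007  0.0013 -0.0003] | mm 51.4 deg 0.3
0.2 delta [-0.232   0.0356  0.0483] [ 0.0007  0.0013 -0.0003] | mm 71.9 deg 0.3
0.4 delta [-0.285   0.0189  0.0592] [ 0.0007  0.0013 -0.0003] | mm 87.5 deg 0.3
0.58 delta [-0.329  -0.0051  0.0682] [ 0.0007  0.0013 -0.0003] | mm 100.8 deg 0.3
```

Request:
play_rows(deltas=[[[0.38, -0.095, 0.0285, 0.02, 0, 0.001, 0], [0.38, -0.163, 0.041, 0.034, 0, 0.001, 0], [0.38, -0.232, 0.0355, 0.048, 0, 0.001, 0], [0.38, -0.285, 0.019, 0.059, 0, 0.001, 0], [0.38, -0.329, -0.005, 0.068, 0, 0.001, 0]]])

```text
clock: 12.95
tool_pos: [0.4719, 0.0811, 0.1062]
eef_rot: [0.949, -0.159, -0.041, -0.268]
contact_force: [5.1, -6.6, -2.5]
opening: 0.311
```

Run:
```python
from plan import *
st();pic('wrist','pics/w13.png');go([.3,.05,-.2,-.4,-.56],-.005)
```

```text
t 12.95 F [-4.2 -7.2 -2.5] open 27.4 sl 0.1329 y 0.0757 th 0.572 q6 0.22
0.3 delta [ 0.0845  0.03   -0.0149] [ 0.0014 -0.0045 -0.0012] | mm 27.3 deg 0.9
0.05 delta [ 0.1529  0.0421 -0.0277] [ 0.0014 -0.0045 -0.0012] | mm 48.3 deg 0.9
-0.2 delta [ 0.2221  0.0366 -0.0408] [ 0.0014 -0.0045 -0.0012] | mm 68.6 deg 0.9
-0.4 delta [ 0.2752  0.0198 -0.0508] [ 0.0014 -0.0045 -0.0012] | mm 84.2 deg 0.9
-0.56 delta [ 0.3146 -0.0012 -0.0583] [ 0.0014 -0.0045 -0.0012] | mm 96.0 deg 0.9
```

View pics/w13.png

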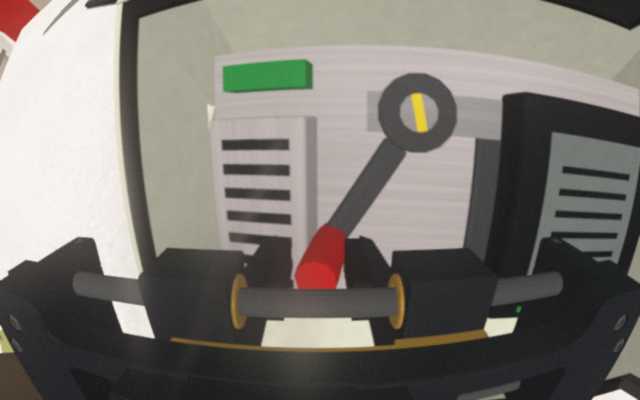

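Request:
play_rows(deltas=[[[0.38, 0.084, 0.03, -0.015, 0.001, -0.004, -0.001], [0.38, 0.153, 0.042, -0.028, 0.001, -0.004, -0.001], [0.38, 0.222, 0.0365, -0.041, 0.001, -0.004, -0.001], [0.38, 0.275, 0.02, -0.051, 0.001, -0.004, -0.001], [0.38, 0.315, -0.001, -0.058, 0.001, -0.004, -0.001]]])

```text
clock: 13.62
tool_pos: [0.5603, 0.0465, 0.1061]
eef_rot: [0.949, -0.155, -0.047, -0.27]
contact_force: [-4.9, -1.2, -1.3]
opening: 0.307
```

Run:
```python
from plan import *
st();go([-.3,-.05,.2,.4,.58],.005)
```

```text
t 13.625 F [-3.   4.1 -1.3] open 27.0 sl 0.1327 y -0.0192 th -0.608 q6 0.5
-0.3 delta [-0.0949  0.0285  0.0194] [ 0.0007  0.0005 -0.0003] | mm 30.3 deg 0.2
-0.05 delta [-0.163   0.0409  0.0334] [ 0.0007  0.0005 -0.0003] | mm 51.4 deg 0.2
0.2 delta [-0.2321  0.0356  0.0475] [ 0.0007  0.0005 -0.0003] | mm 71.9 deg 0.2
0.4 delta [-0.285   0.0189  0.0583] [ 0.0007  0.0005 -0.0003] | mm 87.5 deg 0.2
0.58 delta [-0.3291 -0.0051  0.0672] [ 0.0007  0.0005 -0.0003] | mm 100.8 deg 0.2
```

Request:
play_rows(deltas=[[[0.38, -0.095, 0.0285, 0.019, 0, 0, 0], [0.38, -0.163, 0.041, 0.033, 0, 0, 0], [0.38, -0.204, 0.039, 0.042, 0, 0, 0], [0.38, -0.222, 0.037, 0.045, 0, 0, 0]]])

```text
clock: 14.12
tool_pos: [0.4983, 0.0585, 0.0999]
eef_rot: [0.95, -0.158, -0.042, -0.268]
contact_force: [6.0, -6.7, -4.3]
opening: 0.309
```

Run:
```python
from plan import *
st();go([.25,.32,.4,.48,.58],.005)
```

```text
t 14.125 F [-4.  -8.1 -4.3] open 27.2 sl 0.1458 y 0.0429 th 0.152 q6 0.31
0.25 delta [-0.0429 -0.0114  0.0096] [ 0.0015 -0.0039 -0.0013] | mm 13.6 deg 0.8
0.32 delta [-0.0616 -0.0169  0.0131] [ 0.0015 -0.0039 -0.0013] | mm 19.6 deg 0.8
0.4 delta [-0.0824 -0.0248  0.017 ] [ 0.0015 -0.0039 -0.0013] | mm 26.3 deg 0.8
0.48 delta [-0.1026 -0.0344  0.0208] [ 0.0015 -0.0039 -0.0013] | mm 33.1 deg 0.8
0.58 delta [-0.1267 -0.0487  0.0253] [ 0.0015 -0.0039 -0.0013] | mm 41.4 deg 0.8
```

Request:
play_rows(deltas=[[[0.38, -0.043, -0.011, 0.01, 0.001, -0.004, -0.001], [0.38, -0.062, -0.017, 0.013, 0.001, -0.004, -0.001]]])

```text
clock: 14.38
tool_pos: [0.4876, 0.066, 0.1015]
eef_rot: [0.949, -0.158, -0.041, -0.268]
contact_force: [5.1, -5.4, -1.9]
opening: 0.315
```

Run:
```python
from plan import *
st();go([.4,.48,.58],.005)
```

```text
t 14.375 F [-3.1 -6.8 -1.9] open 27.8 sl 0.1424 y 0.0556 th 0.308 q6 0.27
0.4 delta [-0.0409 -0.0136  0.0087] [ 0.0013 -0.0043 -0.0012] | mm 13.2 deg 0.8
0.48 delta [-0.061  -0.0231  0.0125] [ 0.0013 -0.0043 -0.0012] | mm 19.9 deg 0.8
0.58 delta [-0.0851 -0.0374  0.0169] [ 0.0013 -0.0043 -0.0012] | mm 28.3 deg 0.8
```

Request:
play_rows(deltas=[[[0.38, -0.041, -0.014, 0.009, 0.001, -0.004, -0.001], [0.38, -0.061, -0.023, 0.0125, 0.001, -0.004, -0.001], [0.38, -0.085, -0.037, 0.017, 0.001, -0.004, -0.001]]])

```text
clock: 14.75
tool_pos: [0.4723, 0.0812, 0.1061]
eef_rot: [0.949, -0.158, -0.04, -0.268]
contact_force: [4.7, -6.5, -2.6]
opening: 0.308
```

Run:
```python
from plan import *
st();pic('wrist','pics/w14.png');go([.3,.05,-.2,-.4,-.56],-.005)
```

```text
t 14.75 F [-4.3 -6.7 -2.6] open 27.1 sl 0.1327 y 0.0754 th 0.57 q6 0.22
0.3 delta [ 0.0844  0.0297 -0.0154] [ 0.0009 -0.0047 -0.001 ] | mm 27.2 deg 0.9
0.05 delta [ 0.1528  0.0419 -0.0281] [ 0.0009 -0.0047 -0.001 ] | mm 48.3 deg 0.9
-0.2 delta [ 0.222   0.0364 -0.0411] [ 0.0009 -0.0047 -0.001 ] | mm 68.6 deg 0.9
-0.4 delta [ 0.2751  0.0195 -0.0511] [ 0.0009 -0.0047 -0.001 ] | mm 84.1 deg 0.9
-0.56 delta [ 0.3145 -0.0015 -0.0586] [ 0.0009 -0.0047 -0.001 ] | mm 96.0 deg 0.9
```

View pics/w14.png

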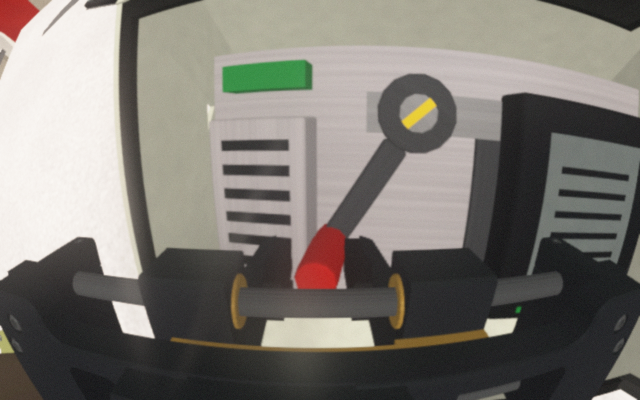

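Request:
play_rows(deltas=[[[0.38, 0.084, 0.03, -0.015, 0.001, -0.004, -0.001], [0.38, 0.153, 0.042, -0.028, 0.001, -0.004, -0.001], [0.38, 0.222, 0.0365, -0.041, 0.001, -0.004, -0.001], [0.38, 0.275, 0.02, -0.051, 0.001, -0.004, -0.001], [0.38, 0.315, -0.001, -0.058, 0.001, -0.004, -0.001]]])

```text
clock: 15.42
tool_pos: [0.5603, 0.0465, 0.106]
eef_rot: [0.949, -0.155, -0.047, -0.271]
contact_force: [-4.9, -0.9, -2.0]
opening: 0.312
```

Run:
```python
from plan import *
st();go([-.5,-.4,-.3,-.2],.005)
```

```text
t 15.425 F [-2.7  4.2 -2. ] open 27.5 sl 0.1327 y -0.0192 th -0.608 q6 0.5
-0.5 delta [-0.0441  0.0063  0.0087] [ 0.0002  0.0003 -0.0001] | mm 13.6 deg 0.1
-0.4 delta [-0.069   0.0186  0.0138] [ 0.0002  0.0003 -0.0001] | mm 21.8 deg 0.1
-0.3 delta [-0.0951  0.0283  0.0191] [ 0.0002  0.0003 -0.0001] | mm 30.3 deg 0.1
-0.2 delta [-0.122   0.0353  0.0245] [ 0.0002  0.0003 -0.0001] | mm 38.8 deg 0.1
```

Request:
play_rows(deltas=[[[0.38, -0.044, 0.006, 0.009, 0, 0, 0], [0.38, -0.069, 0.0185, 0.014, 0, 0, 0]]])

```text
clock: 15.68
tool_pos: [0.5476, 0.0475, 0.1038]
eef_rot: [0.949, -0.157, -0.037, -0.27]
contact_force: [18.0, 1.2, -5.3]
opening: 0.31
```

Run:
```python
from plan import *
st();go([-.3,-.2,-.1],.005)
```

```text
t 15.675 F [  7.8 -16.3  -5.3] open 27.3 sl 0.137 y -0.007 th -0.458 q6 0.43
-0.3 delta [-0.0555  0.014   0.0099] [-0.0001 -0.0061  0.0001] | mm 17.4 deg 1.1
-0.2 delta [-0.0825  0.021   0.0148] [-0.0001 -0.0061  0.0001] | mm 25.9 deg 1.1
-0.1 delta [-0.1101  0.0252  0.0198] [-0.0001 -0.0061  0.0001] | mm 34.4 deg 1.1
```

Request:
play_rows(deltas=[[[0.38, -0.03, 0.01, 0.005, 0, -0.006, 0], [0.38, -0.03, 0.01, 0.005, 0, -0.006, 0]]])

```text
clock: 15.92
tool_pos: [0.5475, 0.0472, 0.1038]
eef_rot: [0.949, -0.156, -0.037, -0.271]
contact_force: [13.0, 1.5, -4.3]
opening: 0.312
```

Run:
```python
from plan import *
st();pic('wrist','pics/w15.png');go([-.3,-.2,-.1],.005)
```

```text
t 15.925 F [  6.1 -11.5  -4.3] open 27.5 sl 0.1373 y -0.0071 th -0.457 q6 0.43
-0.3 delta [-0.0555  0.0131  0.0101] [-0.001  -0.0062  0.0007] | mm 17.4 deg 1.1
-0.2 delta [-0.0826  0.0201  0.015 ] [-0.001  -0.0062  0.0007] | mm 25.9 deg 1.1
-0.1 delta [-0.1101  0.0243  0.02  ] [-0.001  -0.0062  0.0007] | mm 34.4 deg 1.1
```

View pics/w15.png

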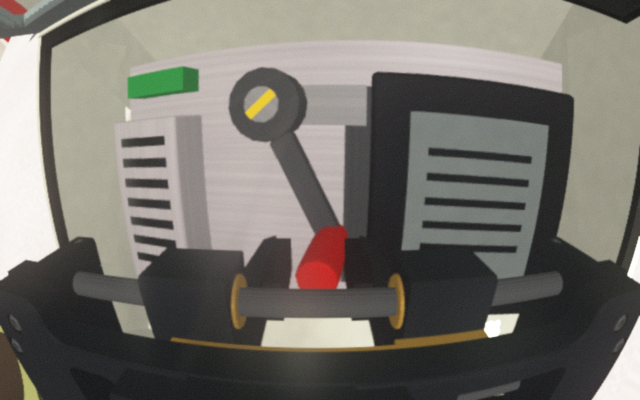

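Request:
play_rows(deltas=[[[0.38, -0.055, 0.013, 0.01, 0, -0.006, 0], [0.38, -0.07, 0.017, 0.0125, 0, -0.006, 0], [0.38, -0.07, 0.017, 0.0125, 0, -0.006, 0]]])

```text
clock: 16.35
tool_pos: [0.5442, 0.0472, 0.103]
eef_rot: [0.949, -0.158, -0.027, -0.271]
contact_force: [25.8, 0.9, -8.8]
opening: 0.313
```

Run:
```python
from plan import *
st();pic('wrist','pics/w16.png')
a=cv2.imread('pics/w15.png')[50:160,200:340];b=cv2.imread('pics/w16.png')[50:160,200:340];c=cv2.imread('pics/w14.png')[50:160,350:490]
cv2.imwrite('pics/cmp.png',cv2.resize(np.hstack([c,a,b]),None,fx=1.9,fy=1.9))
for n,f,cx in(('15','pics/w15.png',0),('16','pics/w16.png',0),('14','pics/w14.png',0),('13','pics/w13.png',0),('12','pics/w12.png',0),('10','pics/w10.png',0)):
    h=cv2.cvtColor(cv2.imread(f),cv2.COLOR_BGR2HSV);k=cv2.inRange(h,(20,120,120),(35,255,255));k[150:]=0;k[:60]=0
    ys,xs=np.nonzero(k);sel=np.abs(xs-np.median(xs))<30;(x0,y0),(w,hh),a=cv2.minAreaRect(np.c_[xs,ys][sel].astype(np.float32));v=np.linalg.svd(np.c_[xs-xs.mean(),ys-ys.mean()][sel],full_matrices=0)[2][0]
    print(n,(x0,y0),'angle img cw deg',np.degrees(np.arctan2(v[1],v[0])).round(1)%180)
```

```text
t 16.35 F [ 10.4 -23.7  -8.8] open 27.5 sl 0.1388 y -0.004 th -0.417 q6 0.39
15 (259.7500305175781, 103.75000762939453) angle img cw deg 136.3
16 (264.14404296875, 100.74679565429688) angle img cw deg 136.6
14 (418.50006103515625, 113.0) angle img cw deg 140.8
13 (418.9237976074219, 112.35797119140625) angle img cw deg 80.0
12 (413.2897644042969, 110.18345642089844) angle img cw deg 19.8
10 (391.8476257324219, 99.93992614746094) angle img cw deg 148.5
```

View pics/cmp.png

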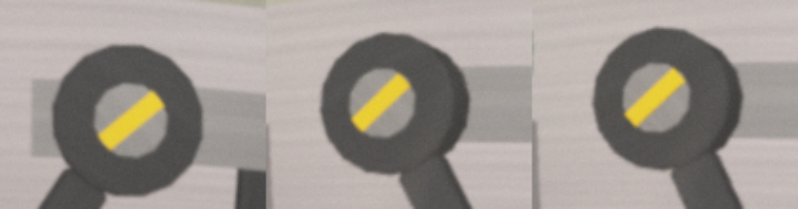

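Request:
play_rows(deltas=[[[0.38, 0.03, -0.005, -0.005, 0, 0.006, 0], [0.1, 0.03, -0.005, -0.01, 0, 0.006, 0], [0.1, 0.03, -0.005, -0.01, 0, 0.006, 0]]])

```text
clock: 16.77
tool_pos: [0.552, 0.0443, 0.105]
eef_rot: [0.949, -0.16, -0.019, -0.27]
contact_force: [0.2, -0.1, -0.4]
opening: 0.448
```

Run:
```python
from plan import *
st();pic('wrist','pics/w17.png')
```

```text
t 16.775 F [-0.1 -0.2 -0.4] open 39.4 sl 0.1376 y -0.0123 th -0.51 q6 0.39
```

View pics/w17.png

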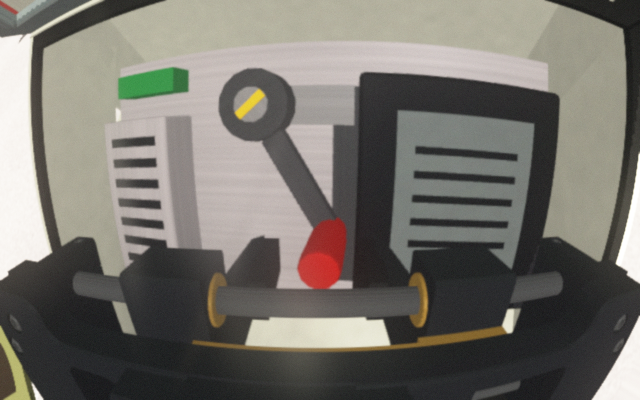

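Request:
play_rows(deltas=[[[0.1, 0, 0, -0.08, 0, 0, 0], [0.1, 0, 0, -0.25, 0, 0, 0], [0.1, 0, 0, -0.45, 0, 0, 0], [0.1, 0, 0, -0.65, 0, 0, 0], [0.1, 0, 0, -0.65, 0, 0, 0]]])

```text
clock: 17.45
tool_pos: [0.5435, -0.0601, 0.2742]
eef_rot: [0.95, -0.162, -0.015, -0.268]
contact_force: [-0.6, 0.5, -0.8]
opening: 0.452
```

Run:
```python
from plan import *
st();pic('wrist','pics/w18.png');pic('scene','pics/s18.png');pic('top','pics/t18.png')
m=vision.camera_model('wrist')
for u in((0,0),): pass
```

```text
t 17.45 F [ 0.2  0.8 -0.8] open 39.8 sl 0.1398 y -0.0428 th -0.752 q6 0.85
```

View pics/w18.png

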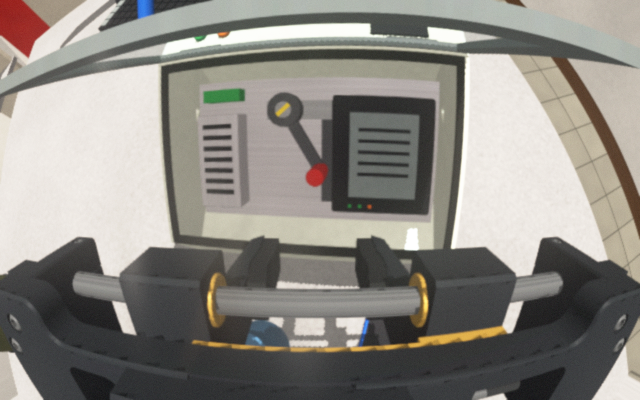

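View pics/s18.png

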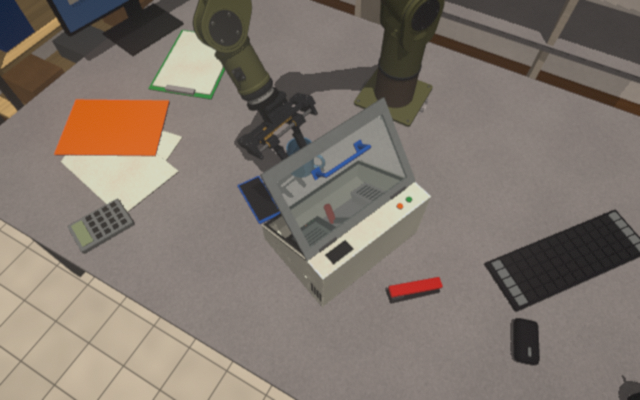

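View pics/t18.png

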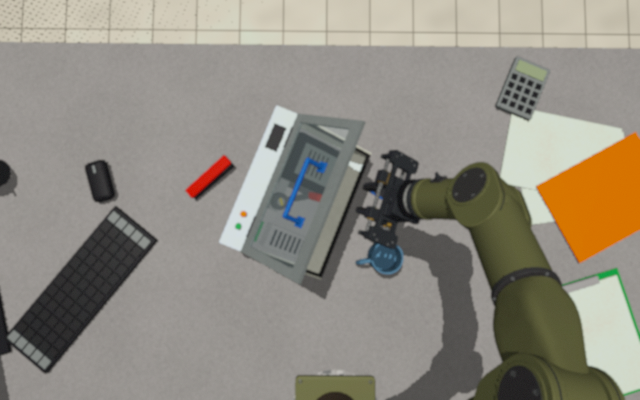

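Run:
```python
from plan import *
m=vision.camera_model('wrist')
b=cv2.imread('pics/w18.png');h=cv2.cvtColor(b,cv2.COLOR_BGR2HSV);k=cv2.inRange(h,(20,110,110),(35,255,255));k[130:]=0;k[:90]=0;k[:,:265]=0;k[:,300:]=0
ys,xs=np.nonzero(k);P=np.array([plate(m,(x,y),.036) for x,y in zip(xs,ys)]);v=np.linalg.svd(P-P.mean(0),full_matrices=0)[2][0]
print(len(xs),P.mean(0),'line angle from down-slope toward +y (cw), deg mod 180',np.degrees(np.arctan2(v[1],v[0]))%180, 'expected if 0=along slope:',np.degrees(4)%180)
for n,f in(('top','pics/t18.png'),('scene','pics/s18.png')):
    c=vision.camera_model(n);h=cv2.cvtColor(cv2.imread(f),cv2.COLOR_BGR2HSV);k=cv2.inRange(h,(108,150,60),(125,255,255))
    if n=='top': k[:140]=0;k[235:]=0;k[:,:270]=0;k[:,335:]=0
    else: k[:130]=0;k[190:]=0;k[:,:305]=0;k[:,380:]=0
    ys,xs=np.nonzero(k);print(n,'blue',xs.min(),xs.max(),ys.min(),ys.max())
    yv=Rc(PC)[:,1]
    for th in(1.28,1.4): print(th,proj(c,np.array([door(PC,th)+s*.06*yv for s in(-1,1)])).round(1).tolist())
```

```text
78 [0.05855884 0.03592574] line angle from down-slope toward +y (cw), deg mod 180 48.85059343552723 expected if 0=along slope: 49.18311805232929
top blue 283 326 158 226
1.28 [[315.4, 163.6], [292.6, 219.5]]
1.4 [[306.9, 159.6], [283.9, 215.9]]
scene blue 312 369 141 178
1.28 [[320.3, 172.0], [362.7, 143.8]]
1.4 [[325.9, 175.2], [368.7, 146.4]]
```

```bash
python3 -c "
from plant import r,get_state
print(get_state()['contact_force'],get_state()['clock']);print(r.finish_job())"
```

```text
[-0.01577979  0.76142129  0.28753146] 17.6
the job is handed in; nothing more can be done
None
```

I opened the console's clear door to its stop and tightened the recorder's clamp screw in three full lever swings. On the fourth swing the lever went solid. I then opened the fingers, backed the arm out from under the door and handed the job in at about 17.6 s. No verdict is given, so the checks below are my own.

- **Door:** At the stop it pushed back with about 39 N. In the final top and scene views the blue handle sits where I would expect for 1.40 rad, not 1.28.
- **Screw:** The lever did not move the screw under about 24 N. The yellow line turned about 3.0 rad in total. Assuming it pointed along the slope at zero, it now stands at 48.9°, against 49.2° expected for 4.0 rad.
- **Lever and arm:** The wrist view shows the lever standing free. The tool was about 0.2 m away and the wrist force was under 1 N.
- **Bystanders:** The stapler and mug look unmoved in the top and scene views. The phone is mostly hidden by the arm there, with only part of it visible in the scene view. I did not measure any of the three.

Two things differed from plan:

- **Door arc:** The arc I first calculated was a few millimetres off, which loaded the handle to about 21 N, so I corrected it while lifting.
- **Lever approach:** Going straight in square to the plate would have run joint 6 past its limit. I tilted the tool 0.2 rad to one side and drove the lever loosely caged between the fingers rather than clamped.

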